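# Chock and lay the washed pastry rollers on the sloping drying board

### The job

Set the washed pastry rollers out to dry on the sloping steel board. First clear the gnocchi board off it and lay it flat on the bare part of the tray, clear of the rollers. Next fit all three chocks, before any roller touches the board: drop each chock's T-foot through one of the three slots until its block sits on the board, and twist it a quarter turn so that it is locked with the block straight across the slope. Then take every roller that is in the tray and lay it gently, one to a chock, on the uphill side against a locked chock and straight along it, letting go only when the chock holds it; no roller may be dropped or end up on the worktop, and leave the jar, mug and spoon where they are.

Things in the scene. Friction and masses are not known exactly. Their poses are not given: they have to be found in the camera images.
- gnocchi: Loose wooden gnocchi board, 90 g, 12 mm thick: ridged paddle 60 x 120 mm (own x, y), with a handle 22 mm wide reaching 70 mm on from the paddle's +y end. Origin: centre of the paddle's underside; z up. Starts flat on the deck over some of the slots, its y roughly along the deck's y.
- deck: Fixed steel top of the drying board, 160 x 380 x 8 mm (own x, y, z), rimless, with 3 slots. Origin: centre of its top face, 56 mm above the worktop; z square to the face. It slopes down by 0.122 rad (7 degrees) towards its own +x, the side away from the robot; y is level, across the slope. Free space of 35 mm below the slots.
- tray: Fixed white washing-up tray, a rimless slab 240 x 220 x 12 mm reaching from x = -120 to +120 and y = -165 to +55 mm. Three pairs of 12 mm high ribs at x = -75, 0, +75 mm, y = -25 to +25 mm; each can hold a roller (axis along y, centre 44 mm above the worktop). From y = -165 to -60 mm it is bare: the place for the gnocchi board. Origin: on its underside; z up.
- slot0 (a point): Centre of a through slot, on the deck's top face, at deck x = +30 mm and y = -120 mm: 31 mm along deck x, 45 mm along deck y. A foot passes only with its long side along deck y; with the block down on the deck, a quarter turn either way hooks the foot under it, block across the slope. A roller against that block: centre 34 mm uphill of the block's middle, 23 mm off the deck.
- slot1 (a point): Centre of a through slot, on the deck's top face, at deck x = +30 mm and y = 0 mm: 31 mm along deck x, 45 mm along deck y. A foot passes only with its long side along deck y; with the block down on the deck, a quarter turn either way hooks the foot under it, block across the slope. A roller against that block: centre 34 mm uphill of the block's middle, 23 mm off the deck.
- slot2 (a point): Centre of a through slot, on the deck's top face, at deck x = +30 mm and y = +120 mm: 31 mm along deck x, 45 mm along deck y. A foot passes only with its long side along deck y; with the block down on the deck, a quarter turn either way hooks the foot under it, block across the slope. A roller against that block: centre 34 mm uphill of the block's middle, 23 mm off the deck.
- chock_a: Loose chock, 160 g, 45 mm high, standing on its foot on the worktop. Grey block 22 x 64 x 28 mm (own x, y, z), below it a shank 26 mm across and 11 mm long, then a T-foot 40 x 26 x 6 mm (x, y, z): long ACROSS the block. Origin: centre of the block's underside, 17 mm above the foot's underside; z up. A half turn about z looks the same. Grip it across the 22 mm.
- chock_b: Loose chock, 160 g, 45 mm high, standing on its foot on the worktop. Grey block 22 x 64 x 28 mm (own x, y, z), below it a shank 26 mm across and 11 mm long, then a T-foot 40 x 26 x 6 mm (x, y, z): long ACROSS the block. Origin: centre of the block's underside, 17 mm above the foot's underside; z up. A half turn about z looks the same. Grip it across the 22 mm.
- chock_c: Loose chock, 160 g, 45 mm high, standing on its foot on the worktop. Grey block 22 x 64 x 28 mm (own x, y, z), below it a shank 26 mm across and 11 mm long, then a T-foot 40 x 26 x 6 mm (x, y, z): long ACROSS the block. Origin: centre of the block's underside, 17 mm above the foot's underside; z up. A half turn about z looks the same. Grip it across the 22 mm.
- roller_a: Wooden pastry-roller barrel: cylinder 46 mm across, 60 mm long, flat ends, about 110 g, rolls freely; all are alike. Origin: its centre; own y is its axis. Starts across a pair of the tray's ribs, axis along the tray's y, ends clear, so that it can be gripped end to end (60 mm). Absent in some runs (None from the start).
- roller_b: Wooden pastry-roller barrel: cylinder 46 mm across, 60 mm long, flat ends, about 110 g, rolls freely; all are alike. Origin: its centre; own y is its axis. Starts across a pair of the tray's ribs, axis along the tray's y, ends clear, so that it can be gripped end to end (60 mm). Absent in some runs (None from the start).
- roller_c: Wooden pastry-roller barrel: cylinder 46 mm across, 60 mm long, flat ends, about 110 g, rolls freely; all are alike. Origin: its centre; own y is its axis. Starts across a pair of the tray's ribs, axis along the tray's y, ends clear, so that it can be gripped end to end (60 mm). Absent in some runs (None from the start).
- jar: Bystander: small glass spice jar, 48 mm across, 90 mm high, upright. Origin: centre of its underside.
- mug: Bystander: white mug, 80 mm across, 90 mm high, upright, handle at its +y. Origin: centre of its underside.
- spoon: Bystander: wooden spoon lying flat along its own x. Origin: centre of its underside.

How it is judged:
By the outcome, as a careful person would: the job done as asked, in the order asked, and still so for the second after the job is handed in, with the robot touching nothing.
Of roller_a, roller_b, roller_c only 2 to 3 are there at a start; the rules pass over those that are not, and their reading is None.
At some moment in a run one of chock_a, chock_b, chock_c may be knocked a few centimetres aside while the robot is not near it.
It also fails if it takes over 210 s, if anything falls off the work surface, if the arm or the gripper's body presses on something with over 40 N, if the wrist force passes 120 N, or if a joint passes its speed limit or range.

### The arm

A 6-joint arm with a two-finger parallel gripper is mounted at the origin on the work surface. World frame = base frame: x ahead of the robot, y to its left, z up, the work surface at z = 0. Lengths are in mm, angles in rad, forces in N, time in s.
With the tool pointing down it reaches from about 400 to 925 mm from the base axis. Payload 12.5 kg.
Tool frame: the origin (TCP) lies at the very end of the fingers, on their centre line; the grasp point (between the pads) lies 19 mm behind it; z points along the fingers, y is the line along which they close (so a half turn about z gives the same grasp; the last joint's range is limited). The gripper opens to 95 mm and grips with 3 to 60 N. Pads are 20 mm wide; open, the fingers measure 119 mm over their backs; the gripper's body (75 mm by 180 mm) begins 59 mm behind the grasp point.
Start: joints at [-1.364, 0.491, 1.559, -0, 1.092, -0.106], TCP at [192.351, -594.683, 214.661] pointing down, gripper open.
Joint ranges: [-3.1, 3.1], [-0.84, 2.19], [0.05, 2.79], [-1.13, 4.28], [0.06, 2.93], [-2.69, 2.69]. Speed limits (rad/s): [2.22, 2.22, 2.79, 3.14, 3.14, 3.14].

### API

Orientations are given as [roll, pitch, yaw] about the fixed x, y, z axes, in that order (R = Rz(yaw) Ry(pitch) Rx(roll)).
In Python, from cell import * gives the robot as it stands.
- The arm moves only by the tool jog_arm, never from a script. Its argument "targets" is a list of rows, each an object with "turn": the turn, a rotation vector about the world's x, y, z in degrees, a list of three; "slide": the shift along the world's x, y, z in mm, a list of three; "claw": the opening in per cent of the stroke, from 0 (shut) to 100 (fully open). In form: [{"turn": [wx, wy, wz], "slide": [x, y, z], "claw": claw}, ...]. A call has 1 to 5 rows; each row shifts and turns the commanded pose from where the row before left it; what a row does not reach is not made up. A row lasts 1/8 s, in which the tool goes at most 62.5 mm and 10.7 degrees, less where a joint would pass 70% of its speed; a pose out of reach is approached as far as the arm can. A call with a gripper value outside its range is refused whole. The fingers move at their own pace and stop on an object; the grip force is fixed at half the most. Time passes only in rows, so rows that do not move let the fingers close. It gives the time, the measured TCP pose, the force, the opening and the grip force at its end, in the units of the state.
- state(): the state, without advancing time (a new reading comes with each control period).
- read_camera(name): name is "scene" or "top" or "wrist"; returns a dict with "frame" (420x560x3 uint8, blue, green, red), "mtx" (3x3 intrinsics, pixels), "R" (3x3) and "t" (3): a world point X has camera coordinates R X + t. Camera axes: x right, y down, z forward; pixel columns grow to the right and rows downward; lengths in mm; the calibration is good to about 2 mm. A picture is of the moment at which its call begins. There is no depth.
- job_done(): hands the job in; it is judged then, once.
Trained networks look in the newest picture that a camera, given by its name, has taken for a name from the list of things; names that differ only in an ending like _2 or _b are one class to them, and where a whole thing is asked for, a point or a joint stands for the part that bears it (a point fixed in the world has none). Each returns a list of dicts, best first, with "conf" (0 to 1); they miss things now and then, are a little off and sometimes report something else, mostly with a low value. They report only what shows in the picture. A call takes as long as a camera call.
- look_for(query, camera): "xy" ([column, row] in pixels, amid what is visible of it).
The state is a dict: "t": time; "joints": joint angles; "qvel": joint speeds; "tau": joint torques, N m; "eef_pos": TCP position; "tcp_rot": TCP orientation; "ft_force": force on the tool from outside, world axes, zero at the start; "moment": the same for the moment, N m; "opening": opening from 0.0 (shut) to 1.0 (fully open); "grip_force": force on a finger pad.
Only numpy, scipy, OpenCV 4.12 (cv2) and the standard library are available. Lean on these libraries where they do the work, as an engineer would, in place of code of your own. Each camera call takes 0.05 s, during which the arm holds its last target. There are 200 camera calls.

## Working session

There is one attempt and no reset: what is moved stays moved. The work goes in short steps, Python scripts to look and compute and a tool call to move; the robot and the scene stay as the last step left them, time stands still between calls to the robot, and variables do not carry over. Pictures are saved under pics/ and viewed, at most 14 in all, crops included, and the job is handed in when it is done.

Besides the shell and the picture viewer there is one more tool, called after "Request:" in YAML: its name, and indented under it one key for each argument. jog_arm: Moves the arm, as the interface text tells. Its arguments: {"type":"object","properties":{"targets":{"type":"array","items":{"type":"object","properties":{"turn":{"type":"array","items":{"type":"number"}},"slide":{"type":"array","items":{"type":"number"}},"claw":{"type":"number"}}}}},"required":["targets"]}

```bash
ls; mkdir -p pics; cat > h.py <<'E'
from cell import *
import numpy as np, cv2
def back(c,xy,z):
    K,R,t=[np.array(c[k],float) for k in("mtx","R","t")]
    t=t.ravel(); d=R.T@np.linalg.solve(K,[xy[0],xy[1],1.]); o=-R.T@t
    return o+d*(z-o[2])/d[2]
def proj(c,X):
    K,R,t=[np.array(c[k],float) for k in("mtx","R","t")]
    p=K@(R@np.array(X,float)+t.ravel()); return p[:2]/p[2]
E
python3 - <<'E'
from h import *
s=state(); print(s['t'],s['eef_pos'],s['tcp_rot'],s['opening'])
Z=dict(gnocchi=65,deck=56,tray=12,chock=45,roller=67,jar=90,mug=90,spoon=5)
for n in("top","scene"):
    c=read_camera(n); cv2.imwrite(f"pics/{n}0.png",c["frame"])
    print(n,(-np.array(c["R"]).T@np.array(c["t"]).ravel()).round(0))
    for q,qq in dict(gnocchi="gnocchi",deck="deck",tray="tray",chock="chock_a",roller="roller_a",jar="jar",mug="mug",spoon="spoon").items():
        for d in look_for(qq,n)[:5]: print(q,np.round(d["xy"],1),round(d["conf"],2),back(c,d["xy"],Z[q])[:2].round(0))
E
```

```text
pics
0.0 [ 192.27543498 -594.40742683  214.06170482] [-3.14046367e+00 -9.77752037e-05  3.12808815e-01] 1.002014891360631
top [ 462.   30. 1032.]
gnocchi [165.8 234.8] 0.77 [549. 223.]
deck [159.9 251.4] 0.93 [516. 236.]
tray [429.3 247.8] 0.85 [ 527. -335.]
chock [315.1 295.2] 0.98 [427. -82.]
chock [315.  227.9] 0.76 [566. -84.]
chock [314.  188.3] 0.62 [651. -83.]
roller [395.6 213.9] 0.84 [ 593. -249.]
roller [416.2 282.5] 0.82 [ 453. -285.]
jar [338.8 118.4] 0.66 [ 790. -131.]
mug [256.5 113.3] 0.65 [799.  39.]
mug [415.4 150.8] 0.4 [ 721. -288.]
spoon [335.1 119.3] 0.65 [ 817. -137.]
spoon [415.4 148.8] 0.56 [ 750. -317.]
scene [1094.  582.  871.]
gnocchi [373.  257.9] 0.66 [556. 233.]
deck [388.7 277.9] 0.77 [563. 282.]
tray [224.3 141.4] 0.61 [ 533. -304.]
chock [313.  167.7] 0.93 [451. -52.]
chock [268.6 187.2] 0.76 [574. -70.]
chock [236.9 206.8] 0.63 [667. -68.]
roller [256.6 123.8] 0.88 [ 465. -250.]
roller [215.7 150.3] 0.72 [ 605. -233.]
jar [170.  219.7] 0.6 [816. -93.]
mug [206.  269.8] 0.67 [832.  59.]
spoon [150.3 177.8] 0.85 [ 749. -316.]
spoon [171.2 219.6] 0.2 [ 784. -165.]
```

View pics/top0.png

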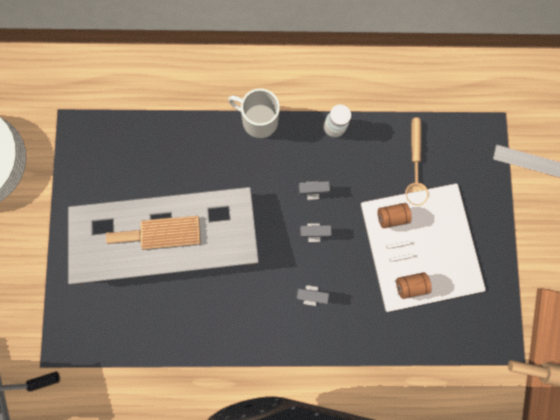

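View pics/scene0.png

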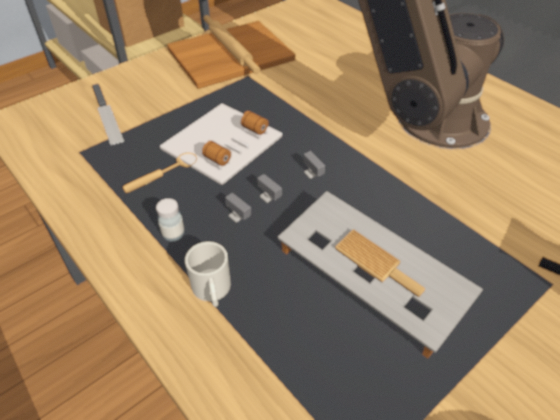

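The top view shows the deck corners at about (68,206), (250,188), (258,262) and (71,282). The tray corners are at (361,202), (460,184), (485,291) and (387,310), with two rollers at (396,215) and (413,286). The chocks are at (315,188), (316,232) and (313,296), and the gnocchi paddle at (170,234) has its handle to the left. The scene view agrees. Next I'll fit the shapes more precisely.

```bash
cat >> h.py <<'E'
from scipy.optimize import least_squares
T=0.122
def Rz(a): return np.array([[np.cos(a),-np.sin(a),0],[np.sin(a),np.cos(a),0],[0,0,1]])
Ry=np.array([[np.cos(T),0,np.sin(T)],[0,1,0],[-np.sin(T),0,np.cos(T)]])
def deckpt(p,X): return np.array([p[0],p[1],56])+Rz(p[2])@Ry@np.array(X,float)
def quad(mask):
    cs,_=cv2.findContours(mask.astype(np.uint8),cv2.RETR_EXTERNAL,cv2.CHAIN_APPROX_NONE)
    k=max(cs,key=cv2.contourArea); h=cv2.convexHull(k)
    for e in np.arange(2,40,1.):
        q=cv2.approxPolyDP(h,e,True)[:,0]
        if len(q)==4: break
    # refine by line fits to contour
    L=[]; P=k[:,0].astype(float)
    for i in range(4):
        a,b=q[i].astype(float),q[(i+1)%4].astype(float); d=b-a;n=np.hypot(*d);u=d/n
        s=(P-a)@u; e=abs((P-a)@[-u[1],u[0]])
        vx,vy,x0,y0=cv2.fitLine(P[(s>.1*n)&(s<.9*n)&(e<3)].astype(np.float32),cv2.DIST_HUBER,0,.01,.01).ravel()
        L.append(np.cross([x0,y0,1],[x0+vx,y0+vy,1]))
    o=[np.cross(L[i-1],L[i]) for i in range(4)]
    return np.array([v[:2]/v[2] for v in o]),cv2.contourArea(k)
def order(pred,q): return np.array([q[np.argmin(np.hypot(*(q-x).T))] for x in pred])
def fit(c,q,model,p0):
    f=lambda p:np.array([proj(c,X) for X in model(p)])
    m=order(f(p0),q); r=least_squares(lambda p:(f(p)-m).ravel(),p0,x_scale=[1,1,.01]); return r.x,abs(r.fun).max()
dm=lambda p:[deckpt(p,(sx*80,sy*190,0)) for sx in(1,-1) for sy in(1,-1)]
tm=lambda p:[np.array([p[0],p[1],0])+Rz(p[2])@[x,y,12] for x in(-120,120) for y in(-165,55)]
E
python3 - <<'E'
from h import *
for n in("top","scene"):
    c=read_camera(n); f=c["frame"]; hsv=cv2.cvtColor(f,cv2.COLOR_BGR2HSV)
    if n=="top":
        for nm,p in(("deck",(160,245)),("tray",(430,245)),("mat",(300,150)),("chock",(316,231)),("handle",(122,237)),("paddle",(165,232)),("roll",(413,286))): print(nm,hsv[p[1],p[0]])
    for nm,lo,hi,m,p0 in(("deck",90,190,dm,(530,235,.1)),("tray",190,256,tm,(540,-290,.18))):
        M=((hsv[...,1]<60)&(hsv[...,2]>=lo)&(hsv[...,2]<hi)).astype(np.uint8)
        c0=proj(c,m(p0)[0]); k=np.zeros_like(M); cv2.fillConvexPoly(k,cv2.convexHull(np.int32([proj(c,x) for x in m(p0)])),1); k=cv2.dilate(k,np.ones((25,25)))
        M=cv2.morphologyEx(M*k,cv2.MORPH_CLOSE,np.ones((5,5)))
        try:
            q,a=quad(M); print(n,nm,q.round(1).tolist(),a); p,e=fit(c,q,m,p0); print(p.round(3),e.round(2))
        except Exception as ex: print(n,nm,ex)
E
```

```text
deck [ 14 117 201]
tray [ 12  11 240]
mat [114  16  81]
chock [ 10  10 147]
handle [ 16 102 228]
paddle [ 14 124 208]
roll [ 12 138 189]
top deck [[249.9, 186.0], [258.2, 262.4], [67.0, 284.3], [67.0, 205.8]] 14584.5
[5.52392e+02 2.34493e+02 1.13000e-01] 1.01
top tray [[456.4, 183.7], [484.4, 290.0], [386.2, 310.9], [360.9, 202.8]] 10916.5
[ 5.20106e+02 -2.65519e+02  2.01000e-01] 0.92
scene deck [[276.1, 237.3], [326.4, 189.2], [484.4, 288.5], [435.7, 353.0]] 14257.0
[5.55279e+02 2.37569e+02 1.13000e-01] 2.16
scene tray [[221.4, 103.9], [282.3, 133.6], [221.8, 182.6], [159.8, 146.1]] 4349.5
[ 5.23330e+02 -2.59472e+02  2.02000e-01] 0.68
```

Request:
jog_arm:
  targets:
    - {"slide": [44, 42, 5], "turn": [0, 0, 0], "claw": 100}
    - {"slide": [44, 42, 5], "turn": [0, 0, 0], "claw": 100}
    - {"slide": [44, 42, 5], "turn": [0, 0, 8], "claw": 100}
    - {"slide": [44, 42, 5], "turn": [0, 0, 8], "claw": 100}
    - {"slide": [44, 42, 5], "turn": [0, 0, 8], "claw": 100}

```text
t: 1.62
eef_pos: [413.6, -383.2, 240.0]
tcp_rot: [3.141, 0.0, 0.736]
ft_force: [-0.0, -1.2, -0.2]
opening: 1.001
grip_force: 0.0
```

Request:
jog_arm:
  targets:
    - {"slide": [44, 42, 5], "turn": [0, 0, 8], "claw": 100}
    - {"slide": [44, 42, 5], "turn": [0, 0, 8], "claw": 100}
    - {"slide": [5, 55, 0], "turn": [0, 0, 8], "claw": 100}
    - {"slide": [5, 55, 0], "turn": [0, 0, 8], "claw": 100}
    - {"slide": [5, 55, 0], "turn": [0, 0, 8], "claw": 100}

```text
t: 2.25
eef_pos: [515.4, -133.9, 249.7]
tcp_rot: [3.141, 0.0, 1.434]
ft_force: [0.4, -0.3, -0.2]
opening: 1.003
grip_force: 0.0
```

Request:
jog_arm:
  targets:
    - {"slide": [5, 55, 0], "turn": [0, 0, 8], "claw": 100}
    - {"slide": [5, 55, 0], "turn": [0, 0, 6], "claw": 100}
    - {"slide": [5, 55, 0], "turn": [0, 0, 0], "claw": 100}
    - {"slide": [5, 55, 0], "turn": [0, 0, 0], "claw": 100}
    - {"slide": [5, 55, 0], "turn": [0, 0, 0], "claw": 100}

```text
t: 2.88
eef_pos: [540.4, 141.2, 249.9]
tcp_rot: [3.141, 0.0, 1.674]
ft_force: [1.2, -0.5, -0.2]
opening: 1.0
grip_force: 0.0
```

Request:
jog_arm:
  targets:
    - {"slide": [0, 40, 0], "turn": [0, 0, 0], "claw": 100}
    - {"slide": [0, 0, 0], "turn": [0, 0, 0], "claw": 100}

```text
t: 3.12
eef_pos: [540.0, 181.6, 249.5]
tcp_rot: [3.142, -0.0, 1.677]
ft_force: [-0.7, -1.0, -0.1]
opening: 1.001
grip_force: 0.0
```

```bash
cat >> h.py <<'E'
def st():
    s=state(); print("t",round(s['t'],2),"pos",np.round(s['eef_pos'],1),"rpy",np.round(s['tcp_rot'],3),"op",round(s['opening'],3),"F",np.round(s['ft_force'],1),"g",round(s['grip_force'],1),"j6",round(s['joints'][5],2)); return s
E
python3 - <<'E'
from h import *
st(); c=read_camera("wrist"); cv2.imwrite("pics/w1.png",c["frame"])
print((-np.array(c["R"]).T@np.array(c["t"]).ravel()).round(0),np.round(c["R"],2).tolist())
c=read_camera("top"); hsv=cv2.cvtColor(read_camera("top")["frame"],cv2.COLOR_BGR2HSV)
E
```

```text
t 3.12 pos [540.  181.6 249.5] rpy [ 3.142 -0.     1.677] op 1.001 F [-0.7 -1.  -0.1] g 0.0 j6 0.1
[532. 247. 420.] [[0.99, 0.11, 0.0], [0.1, -0.97, 0.24], [0.03, -0.24, -0.97]]
```

View pics/w1.png

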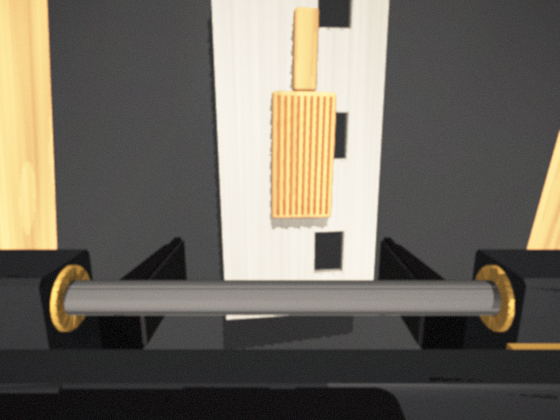

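Wrist view: paddle corners at about (272,94), (335,93), (331,217) and (272,217), with the handle pointing up. Slot0's corners are at about (315,232) and (343,270). I'll fit the paddle here.

```bash
python3 - <<'E'
from h import *
c=read_camera("wrist"); hsv=cv2.cvtColor(c["frame"],cv2.COLOR_BGR2HSV)
M=((hsv[...,1]>70)&(hsv[...,2]>90)).astype(np.uint8); M[:,:230]=0; M[:,380:]=0; M[235:]=0
M=cv2.morphologyEx(M,cv2.MORPH_CLOSE,np.ones((7,7)))
H=M.copy(); M=cv2.morphologyEx(M,cv2.MORPH_OPEN,np.ones((41,41)))
q,a=quad(M); print(q.round(1).tolist(),a)
P0=(552.4,234.5,.113)
# paddle on deck: params deck-frame (u,v,w)
def gm(p): 
    r=Rz(p[2]); return [deckpt(P0,np.array([p[0],p[1],0])+r@[x,y,12]) for x in(-30,30) for y in(-60,60)]
p,e=fit(c,q,gm,(-10,20,0)); print(p,e); print("centre",deckpt(P0,[p[0],p[1],0]),"top",deckpt(P0,[p[0],p[1],12]),"yaw",P0[2]+p[2])
E
```

```text
[[336.9, 88.5], [329.7, 214.0], [271.0, 214.0], [271.0, 87.7]] 7779.5
[ -0.96778642 -18.046942    -0.02504375] 1.553843923225088
centre [553.48050054 216.45983999  56.11777727] top [554.93155772 216.62451095  68.02858398] yaw 0.08795625064827343
```

Request:
jog_arm:
  targets:
    - {"slide": [14, 35, -30], "turn": [-0.8, 6.95, -1], "claw": 100}
    - {"slide": [0, 0, -60], "turn": [0, 0, 0], "claw": 100}
    - {"slide": [0, 0, -55], "turn": [0, 0, 0], "claw": 100}
    - {"slide": [0, 0, -30], "turn": [0, 0, 0], "claw": 100}
    - {"slide": [0, 0, -15], "turn": [0, 0, 0], "claw": 100}

```text
t: 3.95
eef_pos: [554.2, 213.1, 58.2]
tcp_rot: [-3.018, 0.003, 1.655]
ft_force: [-0.6, -0.5, -0.0]
opening: 1.001
grip_force: 0.0
```

Request:
jog_arm:
  targets:
    - {"slide": [0, 0, 0], "turn": [0, 0, 0], "claw": 50}
    - {"slide": [0, 0, 0], "turn": [0, 0, 0], "claw": 50}
    - {"slide": [0, 0, 0], "turn": [0, 0, 0], "claw": 50}
    - {"slide": [0, 0, 0], "turn": [0, 0, 0], "claw": 50}

```text
t: 4.45
eef_pos: [554.7, 214.4, 60.4]
tcp_rot: [-3.021, 0.002, 1.657]
ft_force: [0.9, -0.5, 0.9]
opening: 0.638
grip_force: 0.4
```

Request:
jog_arm:
  targets:
    - {"slide": [0, 0, 0], "turn": [0, 0, 0], "claw": 50}
    - {"slide": [0, 0, 20], "turn": [0, 0, 0], "claw": 50}
    - {"slide": [0, 0, 40], "turn": [0.8, -6.95, 0], "claw": 50}
    - {"slide": [0, -20, 40], "turn": [0, 0, 0], "claw": 50}
    - {"slide": [-4.5, -58, 0], "turn": [0, 0, -8.4], "claw": 50}

```text
t: 5.08
eef_pos: [550.9, 137.2, 162.6]
tcp_rot: [3.136, -0.002, 1.511]
ft_force: [1.0, -0.5, -1.4]
opening: 0.625
grip_force: 30.0
```

Request:
jog_arm:
  targets:
    - {"slide": [-4.5, -58, 0], "turn": [0, 0, -8.4], "claw": 50}
    - {"slide": [-4.5, -58, 0], "turn": [0, 0, -8.4], "claw": 50}
    - {"slide": [-4.5, -58, 0], "turn": [0, 0, -8.4], "claw": 50}
    - {"slide": [-4.5, -58, 0], "turn": [0, 0, -8.4], "claw": 50}
    - {"slide": [-4.5, -58, 0], "turn": [0, 0, -8.4], "claw": 50}

```text
t: 5.7
eef_pos: [526.9, -155.5, 159.8]
tcp_rot: [3.141, -0.001, 0.772]
ft_force: [1.0, -0.4, -1.0]
opening: 0.63
grip_force: 30.0
```

Request:
jog_arm:
  targets:
    - {"slide": [-4.5, -58, 0], "turn": [0, 0, -8.4], "claw": 50}
    - {"slide": [-4.5, -58, 0], "turn": [0, 0, -8.4], "claw": 50}
    - {"slide": [-4.5, -58, 0], "turn": [0, 0, -8.4], "claw": 50}
    - {"slide": [-4.5, -56, 0], "turn": [0, 0, -8], "claw": 50}
    - {"slide": [0, 0, 0], "turn": [0, 0, 0], "claw": 50}

```text
t: 6.32
eef_pos: [508.4, -387.0, 159.1]
tcp_rot: [3.141, -0.001, 0.192]
ft_force: [-1.1, 1.6, -1.7]
opening: 0.625
grip_force: 30.0
```

```bash
python3 - <<'E'
from h import *
st(); c=read_camera("wrist"); cv2.imwrite("pics/w2.png",c["frame"])
c=read_camera("top"); cv2.imwrite("pics/t2.png",c["frame"]); hsv=cv2.cvtColor(c["frame"],cv2.COLOR_BGR2HSV)
E
```

```text
t 6.33 pos [ 508.4 -387.   159.1] rpy [ 3.141e+00 -1.000e-03  1.920e-01] op 0.625 F [-1.1  1.6 -1.7] g 30.0 j6 0.62
```

View pics/w2.png

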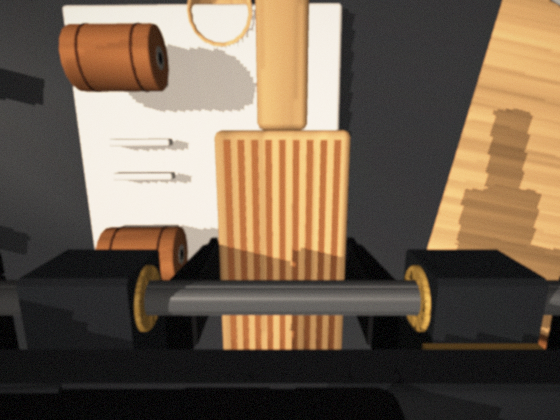

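Wrist view: the board is held over the tray. The tray's far-left corner is at (65,7), its far-right corner at (341,5), and its left edge passes (91,240). The spoon head at (220,20) lies at the far edge, well clear of the handle.

```bash
python3 - <<'E'
from h import *
c=read_camera("wrist"); f=c["frame"]
g=cv2.cvtColor(f,cv2.COLOR_BGR2GRAY).astype(int)
print([ (r,int(np.argmax(g[r,30:130]>150))+30) for r in (100,160,220)],[(r,345-int(np.argmax(g[r,300:346][::-1]>150))) for r in(40,80,110)])
A=back(c,(65,7),12);B=back(c,(341.5,5),12);D=back(c,(91,240),12);print(A,B,D,np.linalg.norm(A-B))
u=(A-B)/np.linalg.norm(A-B); v=(A-D)/np.linalg.norm(A-D)
print("yaw",np.arctan2(-u[0],u[1]),np.arctan2(v[1],v[0]))
yaw=.2
for p,l in((A,(120,55,0)),(B,(120,-165,0))): print("origin",p-Rz(yaw)@l)
E
```

```text
[(100, 79), (160, 87), (220, 95)] [(40, 345), (80, 343), (110, 342)]
[ 624.68004054 -186.8787203    12.        ] [ 668.57477078 -398.72483649   12.        ] [ 436.53637765 -221.52011529   12.        ] 216.34584415910578
yaw 0.20430992703764306 0.1820827267352798
origin [ 517.99886439 -264.62270178   12.        ]
origin [ 518.18634185 -260.85417084   12.        ]
```

Request:
jog_arm:
  targets:
    - {"slide": [0, 2, -55], "turn": [0, 0, 0.5], "claw": 50}
    - {"slide": [0, 0, -55], "turn": [0, 0, 0], "claw": 50}
    - {"slide": [0, 0, -20], "turn": [0, 0, 0], "claw": 50}
    - {"slide": [0, 0, -8], "turn": [0, 0, 0], "claw": 50}
    - {"slide": [0, 0, 0], "turn": [0, 0, 0], "claw": 50}

```text
t: 7.1
eef_pos: [510.0, -381.8, 22.8]
tcp_rot: [3.14, -0.002, 0.207]
ft_force: [-0.2, -0.5, -0.2]
opening: 0.628
grip_force: 30.0
```

Request:
jog_arm:
  targets:
    - {"slide": [0, 0, -2], "turn": [0, 0, 0], "claw": 50}
    - {"slide": [0, 0, -2], "turn": [0, 0, 0], "claw": 50}
    - {"slide": [0, 0, 0], "turn": [0, 0, 0], "claw": 50}

```text
t: 7.48
eef_pos: [509.4, -381.8, 18.0]
tcp_rot: [3.141, -0.001, 0.206]
ft_force: [-0.9, -1.1, -1.1]
opening: 0.626
grip_force: 30.0
```

Request:
jog_arm:
  targets:
    - {"slide": [0, 0, -1], "turn": [0, 0, 0], "claw": 50}
    - {"slide": [0, 0, -1], "turn": [0, 0, 0], "claw": 50}
    - {"slide": [0, 0, 0], "turn": [0, 0, 0], "claw": 50}

```text
t: 7.85
eef_pos: [509.4, -381.7, 16.3]
tcp_rot: [3.141, -0.001, 0.206]
ft_force: [-1.2, 2.3, 6.5]
opening: 0.627
grip_force: 30.0
```

Request:
jog_arm:
  targets:
    - {"slide": [0, 0, 0], "turn": [0, 0, 0], "claw": 85}
    - {"slide": [0, 0, 0], "turn": [0, 0, 0], "claw": 85}
    - {"slide": [0, 0, 15], "turn": [0, 0, 0], "claw": 85}
    - {"slide": [0, 0, 60], "turn": [0, 0, 0], "claw": 100}
    - {"slide": [0, 0, 60], "turn": [0, 0, 10], "claw": 100}

```text
t: 8.48
eef_pos: [509.2, -381.6, 152.9]
tcp_rot: [-3.141, -0.001, 0.384]
ft_force: [-0.0, -0.6, 0.4]
opening: 0.985
grip_force: 0.0
```

Request:
jog_arm:
  targets:
    - {"slide": [6, 30, 50], "turn": [0, 0, 10], "claw": 100}
    - {"slide": [6, 30, 50], "turn": [0, 0, 10], "claw": 100}
    - {"slide": [6, 50, 9], "turn": [0, 0, 10], "claw": 100}
    - {"slide": [6, 50, 0], "turn": [0, 0, 10], "claw": 100}
    - {"slide": [6, 50, 0], "turn": [0, 0, 10], "claw": 100}

```text
t: 9.1
eef_pos: [539.2, -170.1, 261.0]
tcp_rot: [3.14, -0.001, 1.259]
ft_force: [0.9, 0.2, -0.6]
opening: 0.999
grip_force: 0.0
```

Request:
jog_arm:
  targets:
    - {"slide": [0, 50, 0], "turn": [0, 0, 10], "claw": 100}
    - {"slide": [0, 7, 0], "turn": [0, 0, 10], "claw": 100}
    - {"slide": [0, 0, 0], "turn": [0, 0, 0], "claw": 100}

```text
t: 9.48
eef_pos: [539.3, -114.0, 260.7]
tcp_rot: [3.141, -0.001, 1.603]
ft_force: [0.0, -0.9, 0.6]
opening: 1.002
grip_force: 0.0
```

```bash
python3 - <<'E'
from h import *
st(); c=read_camera("wrist"); cv2.imwrite("pics/w3.png",c["frame"])
for d in look_for("chock_a","wrist")[:5]: print(np.round(d["xy"],1),round(d["conf"],2),back(c,d["xy"],45)[:2].round(1))
c=read_camera("top"); f=c["frame"]; cv2.imwrite("pics/t3.png",f); hsv=cv2.cvtColor(f,cv2.COLOR_BGR2HSV)
for q in("chock_a","gnocchi","roller_a"):
  for d in look_for(q,"top")[:4]: print(q,np.round(d["xy"],1),round(d["conf"],2),back(c,d["xy"],45)[:2].round(1))
E
```

```text
t 9.47 pos [ 539.3 -114.   260.7] rpy [ 3.141e+00 -1.000e-03  1.603e+00] op 1.002 F [ 0.  -0.9  0.6] g 0.0 j6 -0.36
[386.5 158.3] 0.92 [646.7 -81.8]
[176.6 143.9] 0.78 [428.5 -74.1]
[302.8 156.9] 0.75 [559.3 -83.2]
chock_a [313.7 232.6] 0.91 [556.4 -80.9]
chock_a [310.6 187.9] 0.9 [651.5 -75.6]
chock_a [305.6 291.7] 0.72 [434.5 -62.5]
```

View pics/w3.png

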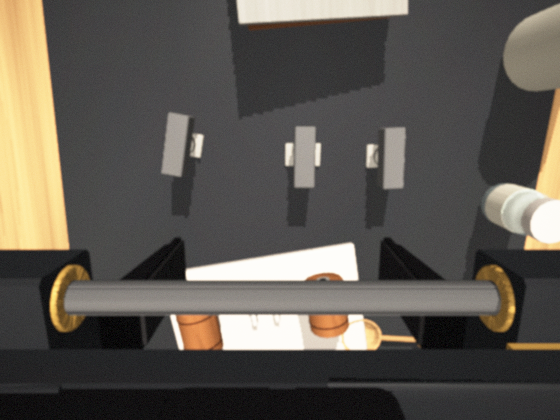

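View pics/t3.png

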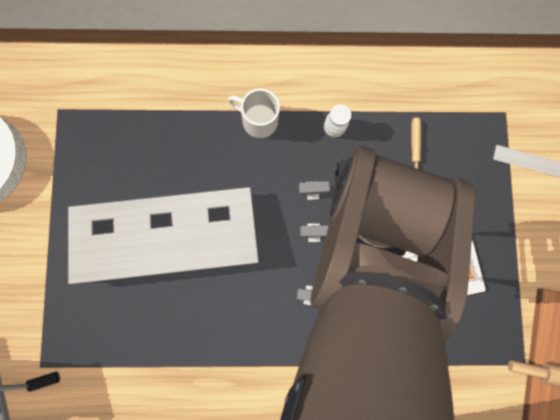

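Wrist view: chocks at (178,145), (305,157) and (394,158). The outer two look shifted relative to their feet because of perspective. The top view shows the deck clear, with slots at (103,227), (161,220) and (219,214), and the gnocchi board hidden behind the arm. Next I'll measure the chocks and slots.

```bash
cat >> h.py <<'E'
def rectpx(M,minA):
    out=[]
    for k in cv2.findContours(M.astype(np.uint8),cv2.RETR_EXTERNAL,cv2.CHAIN_APPROX_NONE)[0]:
        if cv2.contourArea(k)>minA: out.append(cv2.boxPoints(cv2.minAreaRect(k)))
    return out
def topface(c,b,z):
    W=np.array([back(c,x,z)[:2] for x in b]); ctr=W.mean(0)
    e=[W[1]-W[0],W[2]-W[1]]; e.sort(key=np.linalg.norm); l=e[1]; 
    return ctr,np.linalg.norm(e[0]),np.linalg.norm(l),np.arctan2(-l[0]*np.sign(l[1]),abs(l[1]))
def slots(c,p,reg=None):
    g=cv2.cvtColor(c["frame"],cv2.COLOR_BGR2GRAY); out=[]
    for y in(-120,0,120):
        ctr=proj(c,deckpt(p,(30,y,0))); 
        k=[b for b in rectpx(g<70,60) if np.hypot(*(b.mean(0)-ctr))<25]
        out.append(min(k,key=lambda b:np.hypot(*(b.mean(0)-ctr))) if k else None)
    return out
E
python3 - <<'E'
from h import *
c=read_camera("wrist"); f=c["frame"]; hsv=cv2.cvtColor(f,cv2.COLOR_BGR2HSV)
print([hsv[r,x].tolist() for x,r in((178,140),(305,157),(394,158),(372,155),(199,146),(250,130),(178,172))])
M=((hsv[...,2]>95)&(hsv[...,2]<185)&(hsv[...,1]<60)).astype(np.uint8); M[:100]=0;M[210:]=0;M[:,:120]=0;M[:,450:]=0
M=cv2.morphologyEx(M,cv2.MORPH_OPEN,np.ones((13,13)))
for b in rectpx(M,300): print(b.round(0).tolist(),topface(c,b,45))
c=read_camera("top"); p=np.array((552.4,234.5,.113))
for i in range(3):
    S=slots(c,p); m=np.array([b.mean(0) for b in S])
    F=lambda p:(np.array([proj(c,deckpt(p,(30,y,0))) for y in(-120,0,120)])-m).ravel()
    p=least_squares(F,p,x_scale=[1,1,.01]).x
print("top deck",p.round(3),F(p).round(2),[cv2.minAreaRect(b)[1] for b in S])
for y in(-120,0,120): print(deckpt(p,(30,y,0)).round(1))
E
```

```text
[[15, 21, 171], [17, 27, 169], [18, 19, 172], [18, 34, 181], [21, 18, 238], [90, 3, 81], [20, 23, 165]]
[[384.0, 125.0], [405.0, 125.0], [405.0, 187.0], [384.0, 187.0]] (array([654.31298995, -81.33223571]), np.float64(21.385932031156283), np.float64(64.15457772676456), np.float64(0.10792581937335748))
[[291.0, 186.0], [293.0, 124.0], [316.0, 124.0], [315.0, 186.0]] (array([560.02911145, -83.0629592 ]), np.float64(24.2738288481238), np.float64(64.24943977579795), np.float64(0.011119820482123607))
[[160.0, 173.0], [167.0, 111.0], [189.0, 113.0], [182.0, 176.0]] (array([426.159605  , -74.77776789]), np.float64(21.918552763023445), np.float64(64.50599701231259), np.float64(-0.15711735452019723))
top deck [5.51492e+02 2.33909e+02 1.13000e-01] [ 0.05  0.01  0.17 -0.05 -0.22  0.03] [(10.380674362182617, 17.60565185546875), (10.15970516204834, 18.110776901245117), (11.0, 17.0)]
[594.6 118.   52.3]
[581.1 237.3  52.3]
[567.5 356.5  52.3]
```

Request:
jog_arm:
  targets:
    - {"slide": [6, 58, 0], "turn": [0, 0, 2], "claw": 100}
    - {"slide": [6, 58, 0], "turn": [0, 0, 2], "claw": 100}
    - {"slide": [6, 58, 0], "turn": [0, 0, 0.5], "claw": 100}
    - {"slide": [6, 58, 0], "turn": [0, 0, 0], "claw": 100}
    - {"slide": [6, 52, 0], "turn": [0, 0, 0], "claw": 100}

```text
t: 10.5
eef_pos: [569.4, 171.2, 259.7]
tcp_rot: [3.141, -0.001, 1.681]
ft_force: [0.9, -0.4, 0.3]
opening: 0.998
grip_force: 0.0
```

Request:
jog_arm:
  targets:
    - {"slide": [0, 0, 0], "turn": [0, 0, 0], "claw": 100}
    - {"slide": [0, 0, 0], "turn": [0, 0, 0], "claw": 100}

```text
t: 10.75
eef_pos: [569.2, 168.8, 259.4]
tcp_rot: [-3.141, -0.001, 1.681]
ft_force: [-0.1, -0.3, 0.3]
opening: 0.999
grip_force: 0.0
```

```bash
python3 - <<'E'
from h import *
st(); c=read_camera("wrist"); cv2.imwrite("pics/w4.png",c["frame"])
p=np.array((551.5,233.9,.113))
for i in range(3):
    S=slots(c,p); idx=[i for i in range(3) if S[i] is not None]
    m=np.array([S[i].mean(0) for i in idx])
    F=lambda p:(np.array([proj(c,deckpt(p,(30,(-120,0,120)[i],0))) for i in idx])-m).ravel()
    p=least_squares(F,p,x_scale=[1,1,.01]).x
print("wrist deck",idx,p.round(3),F(p).round(2),[np.round(S[i].mean(0),1) for i in idx],[cv2.minAreaRect(S[i])[1] for i in idx])
for y in(-120,0,120): print(deckpt(p,(30,y,0)).round(1))
c=read_camera("top"); cv2.imwrite("pics/t4.png",c["frame"])
for q in("chock_a","gnocchi","roller_a"):
  for d in look_for(q,"top")[:3]: print(q,np.round(d["xy"],1),round(d["conf"],2),back(c,d["xy"],45)[:2].round(1))
E
```

```text
t 10.75 pos [569.2 168.8 259.4] rpy [-3.141e+00 -1.000e-03  1.681e+00] op 0.999 F [-0.1 -0.3  0.3] g 0.0 j6 0.07
wrist deck [0, 1, 2] [5.52580e+02 2.28434e+02 1.14000e-01] [  0.16   7.45  -0.23   7.55   0.07 -11.91] [array([301.5, 233.5], dtype=float32), array([303., 119.], dtype=float32), array([304.,   5.], dtype=float32)] [(35.0, 25.0), (42.0, 26.0), (10.0, 28.0)]
[595.8 112.6  52.3]
[582.2 231.8  52.3]
[568.5 351.   52.3]
chock_a [313.  189.8] 0.73 [647.5 -80.6]
chock_a [313.6 294.4] 0.72 [429.  -78.9]
chock_a [317.2 230.7] 0.59 [560.4 -88.3]
gnocchi [451.9 249.1] 0.59 [ 522.1 -370.8]
roller_a [414.6 283.5] 0.89 [ 451.  -288.9]
roller_a [394.5 216.5] 0.7 [ 590.8 -252.4]
```

View pics/w4.png

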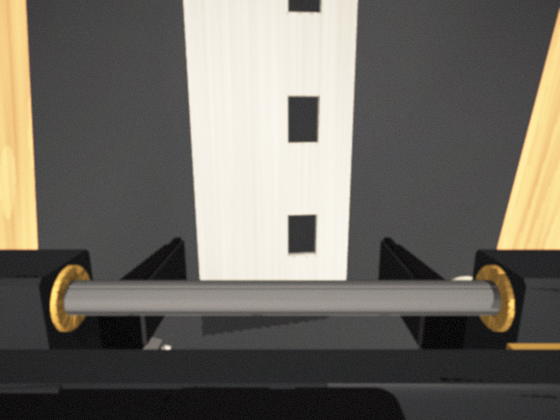

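Wrist view: slots at (301.5,234) and (303,119), with slot2 cut off at the top. I'll refit from slots 0 and 1 only.

```bash
python3 - <<'E'
from h import *
c=read_camera("wrist"); g=cv2.cvtColor(c["frame"],cv2.COLOR_BGR2GRAY)
a=back(c,(302,234),52.3);b=back(c,(303.6,119),52.3); print(a,b,np.linalg.norm(a-b),np.arctan2(-(b-a)[0],(b-a)[1]))
# per-slot edges
for (x,y) in((302,234),(303,119)):
    row=g[y-5:y+6].mean(0); col=g[:,x-5:x+6].mean(1)
    i=x
    def edge(v,i,s):
        while v[i]<110: i+=s
        return i-s*(v[i]-110)/(v[i]-v[i-s])
    l,r,u,d=edge(row,x,-1),edge(row,x,1),edge(col,y,-1),edge(col,y,1)
    W=[back(c,q,z) for q,z in(((l,y),54.2),((r,y),50.4),((x,u),52.3),((x,d),52.3))]
    print(l,r,u,d,"ctr",((W[0]+W[1])/2)[:2],((W[2]+W[3])/2)[:2],np.linalg.norm(W[0]-W[1]),np.linalg.norm(W[2]-W[3]))
E
```

```text
[595.51047299 119.66681938  52.3       ] [582.56202441 238.59980712  52.3       ] 119.63577180241882 0.10844467958719191
288.14480408858606 314.39784946236557 214.58620689655172 251.17747440273038 ctr [594.80414964 119.5895886 ] [595.38881177 120.66106021] 28.63601197367827 40.94081773795664
288.0122699386503 316.516 95.83493810178817 140.44101123595505 ctr [581.31072483 238.46290416] [581.9028787  239.06532394] 28.836454754853474 43.05766803091352
```

Request:
jog_arm:
  targets:
    - {"slide": [-2, -50, -10], "turn": [0, 0, -2], "claw": 65}
    - {"slide": [-2, -50, -20], "turn": [0, 0, -2], "claw": 65}
    - {"slide": [-2, -50, -30], "turn": [0, 0, -1], "claw": 65}
    - {"slide": [-2, -50, -30], "turn": [0, 0, 0], "claw": 65}
    - {"slide": [-1, -52, -20], "turn": [0, 0, 0], "claw": 65}

```text
t: 11.68
eef_pos: [559.7, -84.6, 148.7]
tcp_rot: [-3.141, -0.001, 1.593]
ft_force: [1.1, -0.7, 0.4]
opening: 0.654
grip_force: 0.0
```

Request:
jog_arm:
  targets:
    - {"slide": [0, 0, -50], "turn": [0, 0, 0], "claw": 65}
    - {"slide": [0, 0, 0], "turn": [0, 0, 0], "claw": 65}
    - {"slide": [0, 0, 0], "turn": [0, 0, 0], "claw": 65}

```text
t: 12.05
eef_pos: [561.0, -82.6, 101.0]
tcp_rot: [3.14, -0.001, 1.594]
ft_force: [0.8, 0.8, 1.3]
opening: 0.648
grip_force: 0.0
```

```bash
python3 - <<'E'
from h import *
st(); c=read_camera("wrist"); cv2.imwrite("pics/w5.png",c["frame"])
hsv=cv2.cvtColor(c["frame"],cv2.COLOR_BGR2HSV)
M=((hsv[...,2]>95)&(hsv[...,2]<200)&(hsv[...,1]<60)).astype(np.uint8); M[262:]=0
M=cv2.morphologyEx(M,cv2.MORPH_OPEN,np.ones((13,13)))
for b in rectpx(M,300): print(b.round(0).tolist(),topface(c,b,45))
print(proj(c,(560,-83,45)),proj(c,(560,-51,45)),proj(c,(560,-115,45)))
E
```

```text
t 12.05 pos [561.  -82.6 101. ] rpy [ 3.140e+00 -1.000e-03  1.594e+00] op 0.648 F [0.8 0.8 1.3] g 0.0 j6 -0.29
[[397.0, 218.0], [412.0, 218.0], [412.0, 252.0], [397.0, 252.0]] (array([639.08002064, -85.88054722]), np.float64(9.550549258784763), np.float64(22.966148030647528), np.float64(0.10675809758968564))
[[-0.0, 0.0], [559.0, 0.0], [559.0, 261.0], [0.0, 261.0]] (array([557.47619286, -28.23695658]), np.float64(156.9567114866645), np.float64(310.7555004106253), np.float64(-1.546774207251541))
[281.79937502 228.14564069] [283.01361637 178.5676469 ] [280.66040493 274.65027681]
```

View pics/w5.png

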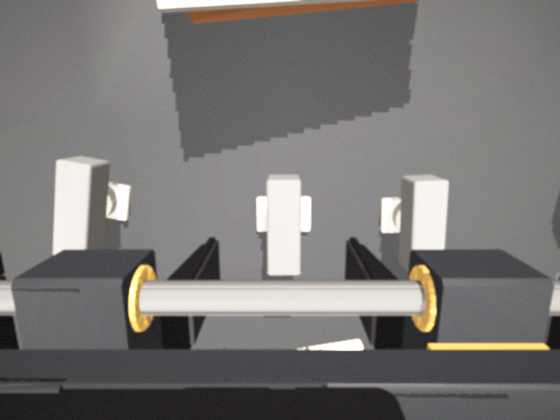

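Wrist view: the middle chock's top face spans rows 181–273 and columns 267–299, matching the predicted 179–275 for (560,-83). I'll grasp it.

Request:
jog_arm:
  targets:
    - {"slide": [0, -0.5, -50], "turn": [0, 0, 0], "claw": 65}
    - {"slide": [0, 0, -30], "turn": [0, 0, 0], "claw": 65}
    - {"slide": [0, 0, 0], "turn": [0, 0, 0], "claw": 65}
    - {"slide": [0, 0, 0], "turn": [0, 0, 0], "claw": 10}
    - {"slide": [0, 0, 0], "turn": [0, 0, 0], "claw": 10}

```text
t: 12.72
eef_pos: [561.2, -83.3, 21.4]
tcp_rot: [3.139, -0.0, 1.594]
ft_force: [0.3, -0.6, 0.1]
opening: 0.491
grip_force: 0.0
```

Request:
jog_arm:
  targets:
    - {"slide": [0, 0, 0], "turn": [0, 0, 0], "claw": 10}
    - {"slide": [0, 0, 0], "turn": [0, 0, 0], "claw": 10}
    - {"slide": [0, 0, 0], "turn": [0, 0, 0], "claw": 10}

```text
t: 13.1
eef_pos: [560.6, -83.3, 20.0]
tcp_rot: [3.141, -0.001, 1.594]
ft_force: [0.3, 1.0, 4.6]
opening: 0.23
grip_force: 30.0
```

Request:
jog_arm:
  targets:
    - {"slide": [0, 0, 50], "turn": [0, 0, 0], "claw": 10}
    - {"slide": [0, 0, 60], "turn": [0, 0, -10.6], "claw": 10}
    - {"slide": [5, 29, 0], "turn": [0, 0, -10.6], "claw": 10}
    - {"slide": [5, 29, 0], "turn": [0, 0, -10.6], "claw": 10}
    - {"slide": [5, 29, 0], "turn": [0, 0, -10.6], "claw": 10}

```text
t: 13.72
eef_pos: [575.2, 4.6, 129.7]
tcp_rot: [-3.141, -0.001, 0.847]
ft_force: [0.6, 0.2, -1.7]
opening: 0.23
grip_force: 30.0
```

Request:
jog_arm:
  targets:
    - {"slide": [5, 29, 0], "turn": [0, 0, -10.6], "claw": 10}
    - {"slide": [5, 29, 0], "turn": [0, 0, -10.6], "claw": 10}
    - {"slide": [5, 29, 0], "turn": [0, 0, -10.6], "claw": 10}
    - {"slide": [8, 29, 0], "turn": [0, 0, -10.6], "claw": 10}
    - {"slide": [0, 0, 0], "turn": [-0.8, 6.95, 0], "claw": 10}

```text
t: 14.35
eef_pos: [597.3, 121.6, 129.9]
tcp_rot: [3.141, 0.124, 0.113]
ft_force: [0.0, 0.2, -0.6]
opening: 0.228
grip_force: 30.0
```

Request:
jog_arm:
  targets:
    - {"slide": [0, 0, 0], "turn": [0, 0, 0], "claw": 10}
    - {"slide": [0, 0, 0], "turn": [0, 0, 0], "claw": 10}

```text
t: 14.6
eef_pos: [598.0, 119.5, 129.2]
tcp_rot: [3.141, 0.12, 0.114]
ft_force: [0.0, -0.6, -0.6]
opening: 0.233
grip_force: 30.0
```

```bash
cat >> h.py <<'E'
from scipy.spatial.transform import Rotation as Ro
P=np.array((551.7,234.9,.113))
def goal(X,yaw):
    "TCP at deck point X (normal height in X[2]), tool square to deck, yaw in deck frame; prints slide & turn"
    s=st(); tgt=deckpt(P,X); R=Ro.from_euler("xyz",s["tcp_rot"])
    G=Ro.from_matrix(Rz(P[2])@Ry@Rz(yaw)@np.diag([1,-1,-1.]))
    print("slide",(tgt-np.array(s["eef_pos"])).round(1),"turn",np.degrees((G*R.inv()).as_rotvec()).round(2))
E
python3 - <<'E'
from h import *
print(deckpt(P,(30,-120,0)),deckpt(P,(30,0,0))); goal((30,-120,36),0)
E
```

```text
[594.8182681  119.02297172  52.34907249] [581.28710762 238.25764661  52.34907249]
t 14.6 pos [598.  119.5 129.2] rpy [3.141 0.12  0.114] op 0.233 F [ 0.  -0.6 -0.6] g 30.0 j6 1.55
slide [  1.2  -0.  -41.1] turn [-0.01  0.11 -0.05]
```

Request:
jog_arm:
  targets:
    - {"slide": [1.2, 0, -41], "turn": [0, 0, 0], "claw": 10}
    - {"slide": [-1.5, -0.2, -12], "turn": [0, 0, 0], "claw": 10}
    - {"slide": [0, 0, 0], "turn": [0, 0, 0], "claw": 10}
    - {"slide": [-0.5, -0.1, -4], "turn": [0, 0, 0], "claw": 10}
    - {"slide": [0, 0, 0], "turn": [0, 0, 0], "claw": 10}

```text
t: 15.22
eef_pos: [597.8, 119.5, 73.3]
tcp_rot: [3.141, 0.12, 0.114]
ft_force: [0.5, -0.5, -1.9]
opening: 0.226
grip_force: 30.0
```

```bash
python3 - <<'E'
from h import *
goal((30,-120,4),0)
E
```

```text
t 15.22 pos [597.8 119.5  73.3] rpy [3.141 0.12  0.114] op 0.226 F [ 0.5 -0.5 -1.9] g 30.0 j6 1.55
slide [ -2.5  -0.4 -17. ] turn [-0.    0.12 -0.05]
```

Request:
jog_arm:
  targets:
    - {"slide": [-0.4, 0, -3], "turn": [0, 0, 0], "claw": 10}
    - {"slide": [-0.4, 0, -3], "turn": [0, 0, 0], "claw": 10}
    - {"slide": [0, 0, 0], "turn": [0, 0, 0], "claw": 10}

```text
t: 15.6
eef_pos: [596.6, 119.5, 66.4]
tcp_rot: [3.141, 0.121, 0.114]
ft_force: [-0.5, -0.1, -1.6]
opening: 0.234
grip_force: 30.0
```

Free descent: the foot is in the slot. I'll go on to seat it.

Request:
jog_arm:
  targets:
    - {"slide": [-0.5, 0, -4], "turn": [0, 0, 0], "claw": 10}
    - {"slide": [-0.5, 0, -3], "turn": [0, 0, 0], "claw": 10}
    - {"slide": [0, 0, 0], "turn": [0, 0, 0], "claw": 10}
    - {"slide": [-0.2, 0, -1.5], "turn": [0, 0, 0], "claw": 10}
    - {"slide": [0, 0, 0], "turn": [0, 0, 0], "claw": 10}

```text
t: 16.23
eef_pos: [595.5, 119.5, 58.1]
tcp_rot: [3.141, 0.121, 0.114]
ft_force: [0.6, 0.1, -1.5]
opening: 0.231
grip_force: 30.0
```

Request:
jog_arm:
  targets:
    - {"slide": [-0.1, 0, -1], "turn": [0, 0, 0], "claw": 10}
    - {"slide": [0, 0, 0], "turn": [0, 0, 0], "claw": 10}

```text
t: 16.48
eef_pos: [595.4, 119.5, 57.1]
tcp_rot: [3.141, 0.121, 0.114]
ft_force: [-0.4, -0.0, -1.3]
opening: 0.231
grip_force: 30.0
```

Request:
jog_arm:
  targets:
    - {"slide": [-0.1, 0, -0.8], "turn": [0, 0, 0], "claw": 10}
    - {"slide": [0, 0, 0], "turn": [0, 0, 0], "claw": 10}
    - {"slide": [-0.1, 0, -0.8], "turn": [0, 0, 0], "claw": 10}
    - {"slide": [0, 0, 0], "turn": [0, 0, 0], "claw": 10}

```text
t: 16.98
eef_pos: [595.2, 119.5, 55.5]
tcp_rot: [3.141, 0.121, 0.114]
ft_force: [0.0, 0.7, -1.0]
opening: 0.23
grip_force: 30.0
```

Request:
jog_arm:
  targets:
    - {"slide": [-0.1, 0, -0.7], "turn": [0, 0, 0], "claw": 10}
    - {"slide": [0, 0, 0], "turn": [0, 0, 0], "claw": 10}
    - {"slide": [-0.1, 0, -0.7], "turn": [0, 0, 0], "claw": 10}
    - {"slide": [0, 0, 0], "turn": [0, 0, 0], "claw": 10}

```text
t: 17.48
eef_pos: [595.3, 119.5, 55.4]
tcp_rot: [3.141, 0.12, 0.114]
ft_force: [-2.2, -0.4, 10.8]
opening: 0.229
grip_force: 30.0
```

Request:
jog_arm:
  targets:
    - {"slide": [0, -0.3, 1], "turn": [1.2, 0.14, 9.93], "claw": 10}
    - {"slide": [0, 0, 0], "turn": [1.2, 0.14, 9.93], "claw": 10}
    - {"slide": [0, 0, 0], "turn": [1.2, 0.14, 9.93], "claw": 10}
    - {"slide": [0, 0, 0], "turn": [1.2, 0.14, 9.93], "claw": 10}
    - {"slide": [0, 0, 0], "turn": [1.2, 0.14, 9.93], "claw": 10}

```text
t: 18.1
eef_pos: [595.3, 119.3, 55.4]
tcp_rot: [-3.049, 0.077, 0.996]
ft_force: [0.7, 0.3, 1.7]
opening: 0.23
grip_force: 30.0
```

```bash
python3 - <<'E'
from h import *
goal((30,-120,3.5),np.pi/2)
E
```

```text
t 18.1 pos [595.3 119.3  55.4] rpy [-3.049  0.077  0.996] op 0.23 F [0.7 0.3 1.7] g 30.0 j6 0.67
slide [-0.1 -0.2  0.4] turn [ 4.76  0.63 39.32]
```

Request:
jog_arm:
  targets:
    - {"slide": [0, 0, 0], "turn": [1.19, 0.15, 9.9], "claw": 10}
    - {"slide": [0, 0, 0], "turn": [1.19, 0.15, 9.9], "claw": 10}
    - {"slide": [0, 0, 0], "turn": [1.19, 0.15, 9.9], "claw": 10}
    - {"slide": [0, 0, 0], "turn": [1.19, 0.15, 9.9], "claw": 10}
    - {"slide": [0, 0, 0], "turn": [0, 0, 0], "claw": 10}

```text
t: 18.73
eef_pos: [595.2, 119.2, 55.5]
tcp_rot: [-3.02, 0.001, 1.682]
ft_force: [-0.2, -0.4, 4.3]
opening: 0.231
grip_force: 30.0
```

Request:
jog_arm:
  targets:
    - {"slide": [0, 0, 0], "turn": [0, 0, 0], "claw": 10}

```text
t: 18.85
eef_pos: [595.2, 119.2, 55.5]
tcp_rot: [-3.02, 0.002, 1.679]
ft_force: [-0.4, -0.3, 4.2]
opening: 0.23
grip_force: 30.0
```

```bash
python3 - <<'E'
from h import *
goal((30,-120,3.5),np.pi/2)
E
```

```text
t 18.85 pos [595.2 119.2  55.5] rpy [-3.020e+00  2.000e-03  1.679e+00] op 0.23 F [-0.4 -0.3  4.2] g 30.0 j6 -0.01
slide [ 0.1 -0.2  0.4] turn [0.08 0.05 0.25]
```

Request:
jog_arm:
  targets:
    - {"slide": [0, 0, 0], "turn": [0, 0, 0.2], "claw": 65}
    - {"slide": [0, 0, 0], "turn": [0, 0, 0], "claw": 65}
    - {"slide": [3, 0, 25], "turn": [0, 0, 0], "claw": 65}
    - {"slide": [5, 0, 50], "turn": [0, 0, 0], "claw": 65}
    - {"slide": [9, -53, 9], "turn": [0.8, -6.95, 0], "claw": 65}

```text
t: 19.48
eef_pos: [614.1, 67.8, 141.6]
tcp_rot: [3.135, 0.002, 1.69]
ft_force: [0.6, -0.8, -0.9]
opening: 0.639
grip_force: 0.0
```

Request:
jog_arm:
  targets:
    - {"slide": [9, -53, 9], "turn": [0, 0, -2], "claw": 65}
    - {"slide": [9, -53, 9], "turn": [0, 0, -2], "claw": 65}
    - {"slide": [9, -53, 9], "turn": [0, 0, 0], "claw": 65}
    - {"slide": [0, 0, 0], "turn": [0, 0, 0], "claw": 65}
    - {"slide": [0, 0, 0], "turn": [0, 0, 0], "claw": 65}

```text
t: 20.1
eef_pos: [638.7, -92.5, 165.7]
tcp_rot: [-3.141, 0.001, 1.616]
ft_force: [0.1, 1.4, -0.3]
opening: 0.649
grip_force: 0.0
```

```bash
cat >> h.py <<'E'
def chocks(tag=None):
    s=st(); c=read_camera("wrist"); f=c["frame"]
    if tag: cv2.imwrite(f"pics/{tag}.png",f)
    hsv=cv2.cvtColor(f,cv2.COLOR_BGR2HSV); g=hsv[...,2]
    for d in look_for("chock_a","wrist")[:4]:
        x,y=np.int32(d["xy"]); w=back(c,d["xy"],45)[:2]; print("net",np.round(d["xy"]),round(d["conf"],2),w.round(1),"V",g[y,x])
        if d["conf"]<.3: continue
        # fit top face: threshold at mid between centre and mat
        M=((abs(g.astype(int)-int(np.median(g[y-3:y+4,x-3:x+4])))<22)&(hsv[...,1]<70)).astype(np.uint8)
        k=np.zeros_like(M); cv2.circle(k,(int(x),int(y)),75,1,-1); k[262:]=0
        M=cv2.morphologyEx(M*k,cv2.MORPH_OPEN,np.ones((9,9))); n,L=cv2.connectedComponents(M)
        if L[y,x]==0: print("no blob"); continue
        m=(L==L[y,x]).astype(np.uint8); b=rectpx(m,100)
        for q in b:
            ctr,sw,sl,_=topface(c,q,45); 
            mo=np.argwhere(m)[:, ::-1].astype(float); W=np.array([back(c,v,45)[:2] for v in mo[::5]]); cc=W.mean(0); u,ss,vt=np.linalg.svd(W-cc,full_matrices=False); l=vt[0]*np.sign(vt[0][1])
            print("  fit",cc.round(1),"size",round(ss[1]*np.sqrt(12/len(W)),1),round(ss[0]*np.sqrt(12/len(W)),1),"yaw",round(float(np.arctan2(-l[0],l[1])),3))
E
python3 - <<'E'
from h import *
chocks("w6"); c=read_camera("top")
cv2.imwrite("pics/t6.png",cv2.resize(c["frame"][160:330,40:360],None,fx=2.4,fy=2.4))
E
```

```text
t 20.1 pos [638.7 -92.5 165.7] rpy [-3.141e+00  1.000e-03  1.616e+00] op 0.649 F [ 0.1  1.4 -0.3] g 0.0 j6 -0.29
net [ 29. 169.] 0.87 [436.6 -72.1] V 151
no blob
net [300. 191.] 0.74 [651.7 -80.3] V 182
  fit [654.7 -80.4] size 19.7 61.7 yaw 0.067
```

View pics/t6.png

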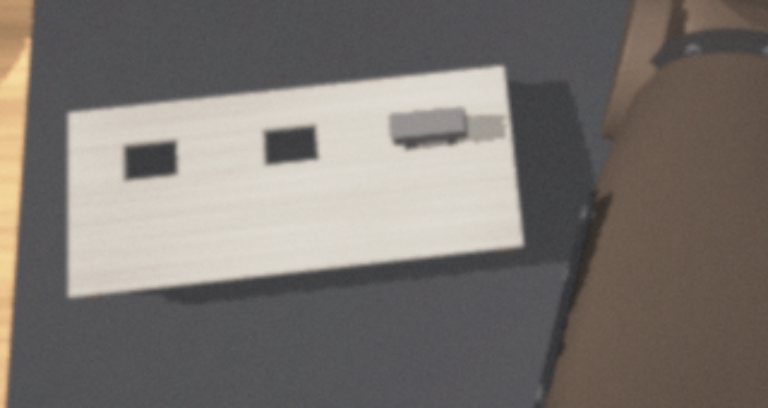

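The crop shows the first chock seated in slot0 and straight across the slope at about (428,125); the other two slots are empty. Next is the far chock.

Request:
jog_arm:
  targets:
    - {"slide": [16, 11.5, -45], "turn": [0, 0, 1.3], "claw": 65}
    - {"slide": [0, 0, -55], "turn": [0, 0, 0], "claw": 65}
    - {"slide": [0, 0, -44.5], "turn": [0, 0, 0], "claw": 65}
    - {"slide": [0, 0, 0], "turn": [0, 0, 0], "claw": 65}
    - {"slide": [0, 0, 0], "turn": [0, 0, 0], "claw": 10}

```text
t: 20.88
eef_pos: [655.9, -80.9, 23.3]
tcp_rot: [3.14, 0.002, 1.64]
ft_force: [-0.1, 0.6, 0.2]
opening: 0.593
grip_force: 0.0
```

Request:
jog_arm:
  targets:
    - {"slide": [0, 0, 0], "turn": [0, 0, 0], "claw": 10}
    - {"slide": [0, 0, 0], "turn": [0, 0, 0], "claw": 10}
    - {"slide": [0, 0, 0], "turn": [0, 0, 0], "claw": 10}
    - {"slide": [0, 0, 0], "turn": [0, 0, 0], "claw": 10}

```text
t: 21.38
eef_pos: [655.2, -81.4, 22.2]
tcp_rot: [3.141, 0.001, 1.639]
ft_force: [-0.3, -0.6, 3.0]
opening: 0.231
grip_force: 30.0
```

Request:
jog_arm:
  targets:
    - {"slide": [0, 0, 50], "turn": [0, 0, 0], "claw": 10}
    - {"slide": [0, 0, 60], "turn": [0, 0, -10.6], "claw": 10}
    - {"slide": [-9, 40, 0], "turn": [0, 0, -9.6], "claw": 10}
    - {"slide": [-9, 40, 0], "turn": [0, 0, -9.6], "claw": 10}
    - {"slide": [-9, 40, 0], "turn": [0, 0, -9.6], "claw": 10}

```text
t: 22.0
eef_pos: [627.5, 39.8, 131.6]
tcp_rot: [-3.142, 0.001, 0.946]
ft_force: [0.2, -0.1, -2.8]
opening: 0.227
grip_force: 30.0
```

Request:
jog_arm:
  targets:
    - {"slide": [-9, 40, 0], "turn": [0, 0, -9.6], "claw": 10}
    - {"slide": [-9, 40, 0], "turn": [0, 0, -9.6], "claw": 10}
    - {"slide": [-9, 40, 0], "turn": [0, 0, -9.6], "claw": 10}
    - {"slide": [-9, 40, 0], "turn": [0, 0, -9.6], "claw": 10}
    - {"slide": [-6, 40, 0], "turn": [0, 0, -9.6], "claw": 10}

```text
t: 22.62
eef_pos: [585.4, 239.9, 131.4]
tcp_rot: [3.141, 0.002, 0.108]
ft_force: [0.5, 1.3, -1.5]
opening: 0.231
grip_force: 30.0
```

Request:
jog_arm:
  targets:
    - {"slide": [0, 0, -20], "turn": [-0.8, 6.95, 0], "claw": 10}
    - {"slide": [0, 0, 0], "turn": [0, 0, 0], "claw": 10}
    - {"slide": [0, 0, 0], "turn": [0, 0, 0], "claw": 10}

```text
t: 23.0
eef_pos: [586.0, 238.3, 111.7]
tcp_rot: [3.141, 0.122, 0.114]
ft_force: [-0.1, 0.1, -2.4]
opening: 0.23
grip_force: 30.0
```

```bash
python3 - <<'E'
from h import *
goal((30,0,26),0); goal((30,0,14),0)
E
```

```text
t 23.0 pos [586.  238.3 111.7] rpy [3.141 0.122 0.114] op 0.23 F [-0.1  0.1 -2.4] g 30.0 j6 1.72
slide [ -1.6   0.3 -33.5] turn [ 0.03  0.01 -0.04]
t 23.0 pos [586.  238.3 111.7] rpy [3.141 0.122 0.114] op 0.23 F [-0.1  0.1 -2.4] g 30.0 j6 1.72
slide [ -3.    0.2 -45.4] turn [ 0.03  0.01 -0.04]
```

Request:
jog_arm:
  targets:
    - {"slide": [-1.6, 0.3, -33], "turn": [0, 0, 0], "claw": 10}
    - {"slide": [0, 0, 0], "turn": [0, 0, 0], "claw": 10}
    - {"slide": [-0.5, 0, -4], "turn": [0, 0, 0], "claw": 10}
    - {"slide": [-0.4, 0, -3], "turn": [0, 0, 0], "claw": 10}
    - {"slide": [0, 0, 0], "turn": [0, 0, 0], "claw": 10}

```text
t: 23.62
eef_pos: [583.7, 239.0, 72.1]
tcp_rot: [3.141, 0.123, 0.114]
ft_force: [-0.0, -0.4, -1.5]
opening: 0.229
grip_force: 30.0
```

Request:
jog_arm:
  targets:
    - {"slide": [-0.3, 0, -3], "turn": [0, 0, 0], "claw": 10}
    - {"slide": [-0.3, 0, -2], "turn": [0, 0, 0], "claw": 10}
    - {"slide": [0, 0, 0], "turn": [0, 0, 0], "claw": 10}

```text
t: 24.0
eef_pos: [582.9, 239.0, 66.4]
tcp_rot: [3.141, 0.124, 0.114]
ft_force: [-0.5, -0.6, -2.7]
opening: 0.229
grip_force: 30.0
```

Request:
jog_arm:
  targets:
    - {"slide": [-0.4, -0.3, -4], "turn": [0, 0, 0], "claw": 10}
    - {"slide": [-0.3, 0, -3], "turn": [0, 0, 0], "claw": 10}
    - {"slide": [0, 0, 0], "turn": [0, 0, 0], "claw": 10}
    - {"slide": [-0.1, 0, -1], "turn": [0, 0, 0], "claw": 10}
    - {"slide": [0, 0, 0], "turn": [0, 0, 0], "claw": 10}

```text
t: 24.62
eef_pos: [582.2, 238.7, 58.7]
tcp_rot: [3.141, 0.123, 0.114]
ft_force: [-1.9, -0.2, -2.5]
opening: 0.232
grip_force: 30.0
```

Request:
jog_arm:
  targets:
    - {"slide": [-0.1, 0, -0.7], "turn": [0, 0, 0], "claw": 10}
    - {"slide": [0, 0, 0], "turn": [0, 0, 0], "claw": 10}
    - {"slide": [0, 0, -0.7], "turn": [0, 0, 0], "claw": 10}
    - {"slide": [0, 0, 0], "turn": [0, 0, 0], "claw": 10}

```text
t: 25.12
eef_pos: [582.1, 238.7, 57.6]
tcp_rot: [3.141, 0.123, 0.114]
ft_force: [-1.2, 0.2, 2.9]
opening: 0.231
grip_force: 30.0
```

Request:
jog_arm:
  targets:
    - {"slide": [0, -0.2, -0.3], "turn": [1.2, 0.14, 9.93], "claw": 10}
    - {"slide": [0, 0, 0], "turn": [1.2, 0.14, 9.93], "claw": 10}
    - {"slide": [0, 0, 0], "turn": [1.2, 0.14, 9.93], "claw": 10}
    - {"slide": [0, 0, 0], "turn": [1.2, 0.14, 9.93], "claw": 10}
    - {"slide": [0, 0, 0], "turn": [1.2, 0.14, 9.93], "claw": 10}

```text
t: 25.75
eef_pos: [582.5, 238.8, 57.5]
tcp_rot: [-3.049, 0.078, 0.996]
ft_force: [-0.2, 0.8, 3.2]
opening: 0.23
grip_force: 30.0
```

Request:
jog_arm:
  targets:
    - {"slide": [0, 0, 0], "turn": [1.2, 0.14, 9.93], "claw": 10}
    - {"slide": [0, 0, 0], "turn": [1.2, 0.14, 9.93], "claw": 10}
    - {"slide": [0, 0, 0], "turn": [1.2, 0.14, 9.93], "claw": 10}
    - {"slide": [0, 0, 0], "turn": [1.2, 0.14, 9.93], "claw": 10}
    - {"slide": [0, 0, 0], "turn": [0, 0, 0], "claw": 10}

```text
t: 26.38
eef_pos: [582.6, 238.7, 57.5]
tcp_rot: [-3.022, 0.002, 1.684]
ft_force: [2.2, 0.8, 4.8]
opening: 0.228
grip_force: 30.0
```

```bash
python3 - <<'E'
from h import *
goal((30,0,5),np.pi/2)
E
```

```text
t 26.38 pos [582.6 238.7  57.5] rpy [-3.022e+00  2.000e-03  1.684e+00] op 0.228 F [2.2 0.8 4.8] g 30.0 j6 0.15
slide [-0.7 -0.4 -0.2] turn [ 0.11  0.17 -0.04]
```

Request:
jog_arm:
  targets:
    - {"slide": [0, 0, 0], "turn": [0, 0, 0], "claw": 65}
    - {"slide": [0, 0, 0], "turn": [0, 0, 0], "claw": 65}
    - {"slide": [3, 0, 25], "turn": [0, 0, 0], "claw": 65}
    - {"slide": [5, 0, 50], "turn": [0, 0, 0], "claw": 65}
    - {"slide": [-22, -47, 5], "turn": [0.8, -6.95, 0], "claw": 65}

```text
t: 27.0
eef_pos: [572.2, 193.0, 140.0]
tcp_rot: [3.131, 0.002, 1.686]
ft_force: [0.8, -0.8, -1.4]
opening: 0.64
grip_force: 0.0
```

Request:
jog_arm:
  targets:
    - {"slide": [-22, -47, 5], "turn": [0, 0, -3], "claw": 65}
    - {"slide": [-22, -47, 5], "turn": [0, 0, -3], "claw": 65}
    - {"slide": [-22, -47, 5], "turn": [0, 0, -3], "claw": 65}
    - {"slide": [-22, -47, 5], "turn": [0, 0, -3], "claw": 65}
    - {"slide": [-22, -47, 5], "turn": [0, 0, -3], "claw": 65}

```text
t: 27.62
eef_pos: [457.1, -44.8, 162.1]
tcp_rot: [3.14, 0.002, 1.42]
ft_force: [0.8, -0.5, 1.3]
opening: 0.649
grip_force: 0.0
```

Request:
jog_arm:
  targets:
    - {"slide": [-22, -47, 0], "turn": [0, 0, 0], "claw": 65}
    - {"slide": [0, 0, 0], "turn": [0, 0, 0], "claw": 65}
    - {"slide": [0, 0, 0], "turn": [0, 0, 0], "claw": 65}

```text
t: 28.0
eef_pos: [436.2, -90.3, 162.0]
tcp_rot: [3.14, 0.002, 1.422]
ft_force: [-0.2, 0.6, 1.0]
opening: 0.651
grip_force: 0.0
```

```bash
python3 - <<'E'
from h import *
chocks("w7"); c=read_camera("top")
cv2.imwrite("pics/t7.png",cv2.resize(c["frame"][160:330,40:360],None,fx=2.4,fy=2.4))
for d in look_for("chock_a","top")[:4]: print(np.round(d["xy"]),round(d["conf"],2),back(c,d["xy"],45)[:2].round(0))
a=cv2.resize(c["frame"][170:300,50:270],None,fx=2.5,fy=2.5); w=cv2.imread("pics/w7.png"); w=cv2.resize(w,None,fx=.75,fy=.75)
o=np.zeros((315,550+420-0,3),np.uint8)
E
```

```text
t 28.0 pos [436.2 -90.3 162. ] rpy [3.140e+00 2.000e-03 1.422e+00] op 0.651 F [-0.2  0.6  1. ] g 0.0 j6 -0.2
net [229. 221.] 0.92 [390.9 -96.3] V 177
  fit [387.4 -98.6] size 18.3 57.1 yaw -0.098
[158. 218.] 0.88 [586. 244.]
[220. 212.] 0.75 [599. 115.]
```

View pics/w7.png

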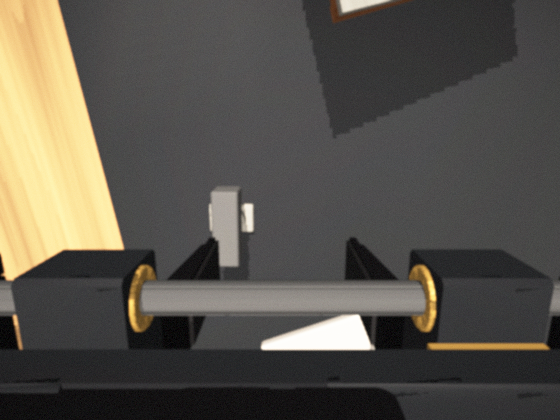

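Wrist view: the third chock has been knocked to a top face spanning about (214–242, 192) to (219–239, 266), near the robot.

```bash
python3 - <<'E'
from h import *
c=read_camera("wrist"); g=cv2.cvtColor(c["frame"],cv2.COLOR_BGR2GRAY).astype(int)
for r in(205,215,225,235,250,258): print(r,g[r,205:250:2].tolist())
print("col",g[178:285:3,228].tolist())
A=(back(c,(228,193),45)+back(c,(229,266),45))/2; print(A,back(c,(228,193),45),back(c,(229,266),45))
E
```

```text
205 [80, 78, 147, 174, 164, 170, 169, 166, 169, 170, 168, 173, 168, 172, 170, 161, 112, 56, 97, 147, 217, 226, 225]
215 [81, 85, 176, 189, 167, 169, 168, 170, 167, 169, 167, 172, 169, 171, 169, 160, 115, 59, 88, 109, 211, 237, 237]
225 [82, 80, 141, 194, 162, 171, 170, 168, 169, 171, 168, 169, 168, 168, 169, 165, 122, 62, 116, 172, 191, 234, 237]
235 [81, 77, 79, 98, 154, 166, 170, 169, 169, 165, 169, 171, 169, 170, 166, 168, 125, 65, 58, 55, 57, 55, 63]
250 [24, 16, 27, 28, 27, 15, 34, 135, 169, 163, 166, 171, 168, 166, 167, 166, 132, 65, 54, 55, 53, 61, 67]
258 [25, 33, 23, 19, 21, 15, 22, 119, 172, 167, 165, 171, 169, 168, 168, 169, 138, 69, 52, 57, 54, 50, 69]
col [82, 84, 80, 104, 123, 160, 169, 171, 171, 169, 168, 168, 168, 165, 168, 173, 166, 169, 169, 172, 171, 168, 166, 167, 168, 169, 166, 168, 169, 164, 65, 54, 55, 52, 69, 100]
[ 389.58556637 -103.53332587   45.        ] [394.73927215 -73.00182872  45.        ] [ 384.43186059 -134.06482301   45.        ]
```

```bash
python3 - <<'E'
from h import *
c=read_camera("wrist")
a,b=back(c,(236.8,205),45),back(c,(238.3,258),45); d=a-b; yaw=np.arctan2(-d[0],d[1])
l,r=back(c,(211.8,220),45),back(c,(237.3,220),45); print("yaw",yaw,"w",np.linalg.norm(l-r),l,r)
f,n=back(c,(224,192.5),45),back(c,(226,267.5),45); print(f,n,np.linalg.norm(f-n),"ctr",(f+n)/2)
E
```

```text
yaw -0.14738819816774074 w 20.592864357755158 [377.76299351 -93.0160331   45.        ] [398.13682974 -96.01150635  45.        ]
[391.63051785 -72.21681142  45.        ] [ 381.67304477 -135.09178534   45.        ] 63.658570638399965 ctr [ 386.65178131 -103.65429838   45.        ]
```

Request:
jog_arm:
  targets:
    - {"slide": [-49.5, -13.2, -30], "turn": [0, 0, 0], "claw": 65}
    - {"slide": [0, 0, -40], "turn": [0, 0, 0], "claw": 65}
    - {"slide": [0, 0, -20], "turn": [0, 0, 0], "claw": 65}
    - {"slide": [0, 0, 0], "turn": [0, 0, 0], "claw": 65}

```text
t: 28.8
eef_pos: [386.2, -103.2, 71.1]
tcp_rot: [-3.14, 0.002, 1.424]
ft_force: [-0.8, 0.1, 0.3]
opening: 0.646
grip_force: 0.0
```

```bash
python3 - <<'E'
from h import *
s=st(); print(np.round(s["joints"],3))
E
```

```text
t 28.8 pos [ 386.2 -103.2   71.1] rpy [-3.140e+00  2.000e-03  1.424e+00] op 0.646 F [-0.8  0.1  0.3] g 0.0 j6 -0.27
[-0.425  0.435  2.237 -0.004  0.471 -0.275]
```

Request:
jog_arm:
  targets:
    - {"slide": [0.4, -0.3, -35], "turn": [0, 0, 0], "claw": 65}
    - {"slide": [0, 0, -14.5], "turn": [0, 0, 0], "claw": 65}
    - {"slide": [0, 0, 0], "turn": [0, 0, 0], "claw": 65}
    - {"slide": [0, 0, 0], "turn": [0, 0, 0], "claw": 10}
    - {"slide": [0, 0, 0], "turn": [0, 0, 0], "claw": 10}

```text
t: 29.42
eef_pos: [387.4, -104.1, 23.3]
tcp_rot: [3.139, 0.003, 1.424]
ft_force: [0.4, 0.7, 0.2]
opening: 0.494
grip_force: 0.0
```

Request:
jog_arm:
  targets:
    - {"slide": [0, 0, 0], "turn": [0, 0, 0], "claw": 10}
    - {"slide": [0, 0, 0], "turn": [0, 0, 0], "claw": 10}
    - {"slide": [0, 0, 0], "turn": [0, 0, 0], "claw": 10}

```text
t: 29.8
eef_pos: [387.0, -104.0, 22.6]
tcp_rot: [3.14, 0.002, 1.423]
ft_force: [1.1, -0.2, 4.2]
opening: 0.231
grip_force: 29.9
```

```bash
python3 - <<'E'
from h import *
s=st(); print(np.round(s["joints"],3))
E
```

```text
t 29.8 pos [ 387.  -104.    22.6] rpy [3.140e+00 2.000e-03 1.423e+00] op 0.231 F [ 1.1 -0.2  4.2] g 29.9 j6 -0.27
[-0.426  0.547  2.272 -0.006  0.321 -0.273]
```

Request:
jog_arm:
  targets:
    - {"slide": [0, 0, 40], "turn": [0, 0, 0], "claw": 10}
    - {"slide": [5, 5, 55], "turn": [0, 0, 0], "claw": 10}
    - {"slide": [18, 45, 15], "turn": [0, 0, -7.5], "claw": 10}
    - {"slide": [18, 46, 0], "turn": [0, 0, -7.5], "claw": 10}
    - {"slide": [18, 46, 0], "turn": [0, 0, -7.5], "claw": 10}

```text
t: 30.42
eef_pos: [446.3, 39.5, 132.8]
tcp_rot: [3.14, 0.002, 1.026]
ft_force: [0.0, -0.5, -1.2]
opening: 0.231
grip_force: 29.9
```

Request:
jog_arm:
  targets:
    - {"slide": [18, 46, 0], "turn": [0, 0, -7.5], "claw": 10}
    - {"slide": [18, 46, 0], "turn": [0, 0, -7.5], "claw": 10}
    - {"slide": [18, 46, 0], "turn": [0, 0, -7.5], "claw": 10}
    - {"slide": [18, 46, 0], "turn": [0, 0, -7.5], "claw": 10}
    - {"slide": [18, 46, 0], "turn": [0, 0, -7.5], "claw": 10}

```text
t: 31.05
eef_pos: [536.1, 269.6, 132.1]
tcp_rot: [3.14, 0.003, 0.372]
ft_force: [0.7, -0.4, -1.0]
opening: 0.226
grip_force: 29.9
```

Request:
jog_arm:
  targets:
    - {"slide": [18, 46, 0], "turn": [0, 0, -7.5], "claw": 10}
    - {"slide": [18, 43, 0], "turn": [0, 0, -7.5], "claw": 10}
    - {"slide": [0, 0, -15], "turn": [-0.8, 6.95, 0], "claw": 10}
    - {"slide": [0, 0, 0], "turn": [0, 0, 0], "claw": 10}
    - {"slide": [0, 0, 0], "turn": [0, 0, 0], "claw": 10}

```text
t: 31.68
eef_pos: [571.7, 356.5, 117.3]
tcp_rot: [3.14, 0.123, 0.114]
ft_force: [-0.1, 0.4, -0.7]
opening: 0.231
grip_force: 29.9
```

```bash
python3 - <<'E'
from h import *
goal((30,120,26),0); c=read_camera("wrist"); cv2.imwrite("pics/w8.png",c["frame"])
E
```

```text
t 31.68 pos [571.7 356.5 117.3] rpy [3.14  0.123 0.114] op 0.231 F [-0.1  0.4 -0.7] g 29.9 j6 1.88
slide [ -0.8   1.3 -39.1] turn [ 0.1  -0.07 -0.07]
```

Request:
jog_arm:
  targets:
    - {"slide": [-0.8, 1.3, -39], "turn": [0, 0, 0], "claw": 10}
    - {"slide": [0, 0, 0], "turn": [0, 0, 0], "claw": 10}
    - {"slide": [-0.5, 0, -4], "turn": [0, 0, 0], "claw": 10}
    - {"slide": [-0.4, 0, -3], "turn": [0, 0, 0], "claw": 10}
    - {"slide": [0, 0, 0], "turn": [0, 0, 0], "claw": 10}

```text
t: 32.35
eef_pos: [570.4, 358.3, 72.0]
tcp_rot: [3.141, 0.124, 0.115]
ft_force: [0.1, 0.2, -1.2]
opening: 0.226
grip_force: 29.9
```

Request:
jog_arm:
  targets:
    - {"slide": [-0.3, 0, -3], "turn": [0, 0, 0], "claw": 10}
    - {"slide": [-0.3, 0, -2], "turn": [0, 0, 0], "claw": 10}
    - {"slide": [0, 0, 0], "turn": [0, 0, 0], "claw": 10}

```text
t: 32.72
eef_pos: [569.5, 358.3, 66.2]
tcp_rot: [3.14, 0.125, 0.114]
ft_force: [0.3, -0.7, -1.6]
opening: 0.232
grip_force: 29.9
```

Request:
jog_arm:
  targets:
    - {"slide": [-0.5, -0.3, -3], "turn": [0, 0, 0], "claw": 10}
    - {"slide": [-0.4, -0.2, -3], "turn": [0, 0, 0], "claw": 10}
    - {"slide": [0, 0, 0], "turn": [0, 0, 0], "claw": 10}
    - {"slide": [-0.1, 0, -1], "turn": [0, 0, 0], "claw": 10}
    - {"slide": [0, 0, 0], "turn": [0, 0, 0], "claw": 10}

```text
t: 33.35
eef_pos: [568.6, 357.8, 59.4]
tcp_rot: [3.14, 0.125, 0.114]
ft_force: [-0.5, 0.6, -2.0]
opening: 0.23
grip_force: 29.9
```

Request:
jog_arm:
  targets:
    - {"slide": [-0.1, 0, -0.7], "turn": [0, 0, 0], "claw": 10}
    - {"slide": [0, 0, 0], "turn": [0, 0, 0], "claw": 10}
    - {"slide": [0, 0, -0.7], "turn": [0, 0, 0], "claw": 10}
    - {"slide": [0, 0, 0], "turn": [0, 0, 0], "claw": 10}

```text
t: 33.85
eef_pos: [568.6, 357.8, 58.2]
tcp_rot: [3.14, 0.124, 0.114]
ft_force: [0.2, 0.0, 0.3]
opening: 0.226
grip_force: 29.9
```

Contact is starting (+2 N); I'll add a little more press and twist.

Request:
jog_arm:
  targets:
    - {"slide": [0, 0, -0.6], "turn": [1.2, 0.14, 9.93], "claw": 10}
    - {"slide": [0, 0, 0], "turn": [1.2, 0.14, 9.93], "claw": 10}
    - {"slide": [0, 0, 0], "turn": [1.2, 0.14, 9.93], "claw": 10}
    - {"slide": [0, 0, 0], "turn": [1.2, 0.14, 9.93], "claw": 10}
    - {"slide": [0, 0, 0], "turn": [1.2, 0.14, 9.93], "claw": 10}

```text
t: 34.48
eef_pos: [569.0, 358.1, 58.1]
tcp_rot: [-3.05, 0.079, 0.997]
ft_force: [1.2, 1.6, 2.8]
opening: 0.23
grip_force: 29.9
```

Request:
jog_arm:
  targets:
    - {"slide": [0, 0, 0], "turn": [1.2, 0.14, 9.93], "claw": 10}
    - {"slide": [0, 0, 0], "turn": [1.2, 0.14, 9.93], "claw": 10}
    - {"slide": [0, 0, 0], "turn": [1.2, 0.14, 9.93], "claw": 10}
    - {"slide": [0, 0, 0], "turn": [1.2, 0.14, 9.93], "claw": 10}
    - {"slide": [0, 0, 0], "turn": [0, 0, 0], "claw": 10}

```text
t: 35.1
eef_pos: [569.0, 358.0, 58.1]
tcp_rot: [-3.023, 0.003, 1.685]
ft_force: [0.4, 0.8, 4.7]
opening: 0.232
grip_force: 29.9
```

```bash
python3 - <<'E'
from h import *
goal((30,120,5.5),np.pi/2)
E
```

```text
t 35.1 pos [569.  358.   58.1] rpy [-3.023e+00  3.000e-03  1.685e+00] op 0.232 F [0.4 0.8 4.7] g 29.9 j6 0.31
slide [-0.6 -0.4 -0.3] turn [ 0.16  0.2  -0.07]
```

Request:
jog_arm:
  targets:
    - {"slide": [0, 0, 0], "turn": [0, 0, 0], "claw": 65}
    - {"slide": [0, 0, 0], "turn": [0, 0, 0], "claw": 65}
    - {"slide": [3, 0, 25], "turn": [0, 0, 0], "claw": 65}
    - {"slide": [5, 0, 50], "turn": [0, 0, 0], "claw": 65}
    - {"slide": [0, -45, 30], "turn": [0.8, -6.95, 0], "claw": 100}

```text
t: 35.72
eef_pos: [578.2, 314.0, 163.8]
tcp_rot: [3.135, 0.003, 1.686]
ft_force: [0.3, -0.8, -0.1]
opening: 0.697
grip_force: 0.0
```

Request:
jog_arm:
  targets:
    - {"slide": [0, -56, 30], "turn": [0, 0, -9.5], "claw": 100}
    - {"slide": [0, -57, 5], "turn": [0, 0, -9.5], "claw": 100}
    - {"slide": [0, -57, 0], "turn": [0, 0, -9.5], "claw": 100}
    - {"slide": [0, -57, 0], "turn": [0, 0, -9.5], "claw": 100}
    - {"slide": [0, -57, 0], "turn": [0, 0, -9.5], "claw": 100}

```text
t: 36.35
eef_pos: [576.2, 28.0, 197.0]
tcp_rot: [3.14, 0.004, 0.85]
ft_force: [1.2, 1.0, 0.7]
opening: 1.001
grip_force: 0.0
```

Request:
jog_arm:
  targets:
    - {"slide": [-2, -57, 0], "turn": [0, 0, -9.5], "claw": 100}
    - {"slide": [-2, -57, 0], "turn": [0, 0, -9.5], "claw": 100}
    - {"slide": [-2, -57, 0], "turn": [0, 0, -9.5], "claw": 100}
    - {"slide": [-2, -57, 0], "turn": [0, 0, -9], "claw": 100}
    - {"slide": [0, -56, 0], "turn": [0, 0, 0], "claw": 100}

```text
t: 36.98
eef_pos: [568.1, -256.2, 196.9]
tcp_rot: [3.14, 0.004, 0.198]
ft_force: [0.5, 0.5, -0.7]
opening: 1.001
grip_force: 0.0
```

Request:
jog_arm:
  targets:
    - {"slide": [0, 0, 0], "turn": [0, 0, 0], "claw": 100}
    - {"slide": [0, 0, 0], "turn": [0, 0, 0], "claw": 100}

```text
t: 37.22
eef_pos: [568.3, -253.9, 196.6]
tcp_rot: [3.14, 0.004, 0.201]
ft_force: [0.5, -0.5, -0.2]
opening: 0.998
grip_force: 0.0
```

```bash
python3 - <<'E'
from h import *
st(); c=read_camera("wrist"); cv2.imwrite("pics/w9.png",c["frame"])
for d in look_for("roller_a","wrist")[:3]: print(np.round(d["xy"],1),round(d["conf"],2),back(c,d["xy"],55)[:2].round(1))
c=read_camera("top"); a=cv2.resize(c["frame"][170:300,50:290],None,fx=1.75,fy=1.75)
w=cv2.imread("pics/w9.png"); w=cv2.resize(w,(480,360)); o=np.zeros((360+228,480,3),np.uint8); o[:360]=w; o[360:,:420]=a; cv2.imwrite("pics/m9.png",o)
E
```

```text
t 37.23 pos [ 568.3 -253.9  196.6] rpy [3.14  0.004 0.201] op 0.998 F [ 0.5 -0.5 -0.2] g 0.0 j6 0.85
[286.5 332.6] 0.69 [ 441.4 -284.2]
[281. 167.] 0.56 [ 594.5 -247.8]
```

View pics/m9.png

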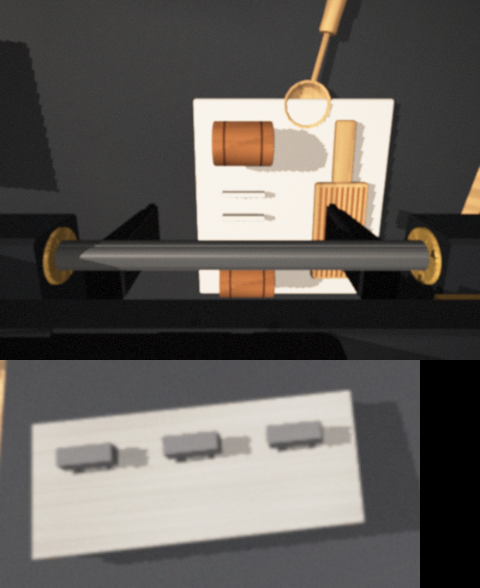

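The montage shows all three chocks locked straight across the slope and the gnocchi board lying flat on the tray, clear of the rollers. The far roller is at full-image pixel (283,167).

Request:
jog_arm:
  targets:
    - {"slide": [24, 6.4, -50], "turn": [0, 0, 0], "claw": 95}
    - {"slide": [0, 0, -55], "turn": [0, 0, 0], "claw": 95}
    - {"slide": [0, 0, -45], "turn": [0, 0, 0], "claw": 95}
    - {"slide": [0, 0, -19], "turn": [0, 0, 0], "claw": 95}
    - {"slide": [0, 0, 0], "turn": [0, 0, 0], "claw": 95}

```text
t: 38.0
eef_pos: [592.6, -247.3, 27.7]
tcp_rot: [3.14, 0.004, 0.203]
ft_force: [0.5, -0.8, -0.3]
opening: 0.953
grip_force: 0.0
```

Request:
jog_arm:
  targets:
    - {"slide": [0, 0, 0], "turn": [0, 0, 0], "claw": 50}
    - {"slide": [0, 0, 0], "turn": [0, 0, 0], "claw": 50}
    - {"slide": [0, 0, 0], "turn": [0, 0, 0], "claw": 50}
    - {"slide": [0, 0, 0], "turn": [0, 0, 0], "claw": 50}
    - {"slide": [0, 0, 0], "turn": [0, 0, 0], "claw": 50}

```text
t: 38.62
eef_pos: [592.9, -248.1, 28.6]
tcp_rot: [3.139, 0.003, 0.202]
ft_force: [-0.8, 1.2, 5.6]
opening: 0.631
grip_force: 30.0
```

Request:
jog_arm:
  targets:
    - {"slide": [0, 0, 25], "turn": [0, 0, 0], "claw": 50}
    - {"slide": [0, 0, 55], "turn": [0, 0, 0], "claw": 50}
    - {"slide": [-4.5, 50, 30], "turn": [0, 0, -5.1], "claw": 50}
    - {"slide": [-4.5, 52, 0], "turn": [0, 0, 0], "claw": 50}
    - {"slide": [-4.5, 52, 0], "turn": [0, 0, 0], "claw": 50}

```text
t: 39.25
eef_pos: [578.6, -92.5, 138.3]
tcp_rot: [3.139, 0.003, 0.113]
ft_force: [-0.0, 0.3, -1.0]
opening: 0.629
grip_force: 30.0
```

Request:
jog_arm:
  targets:
    - {"slide": [-4.5, 52, 0], "turn": [0, 0, 0], "claw": 50}
    - {"slide": [-4.5, 52, 0], "turn": [0, 0, 0], "claw": 50}
    - {"slide": [-4.5, 52, 0], "turn": [0, 0, 0], "claw": 50}
    - {"slide": [-4.5, 52, 0], "turn": [0, 0, 0], "claw": 50}
    - {"slide": [0, 0, -20], "turn": [-0.8, 6.95, 0], "claw": 50}

```text
t: 39.88
eef_pos: [560.0, 117.3, 119.3]
tcp_rot: [3.14, 0.126, 0.117]
ft_force: [0.8, 0.2, -0.7]
opening: 0.63
grip_force: 30.0
```

Request:
jog_arm:
  targets:
    - {"slide": [0, 0, 0], "turn": [0, 0, 0], "claw": 50}
    - {"slide": [0, 0, 0], "turn": [0, 0, 0], "claw": 50}

```text
t: 40.12
eef_pos: [560.9, 113.7, 118.0]
tcp_rot: [3.139, 0.124, 0.113]
ft_force: [0.3, -0.0, -0.5]
opening: 0.623
grip_force: 30.0
```

```bash
python3 - <<'E'
from h import *
goal((-7,-120,12),0)
E
```

```text
t 40.12 pos [560.9 113.7 118. ] rpy [3.139 0.124 0.113] op 0.623 F [ 0.3 -0.  -0.5] g 30.0 j6 1.55
slide [ -1.2   1.4 -49.2] turn [ 0.14 -0.12  0.01]
```

Request:
jog_arm:
  targets:
    - {"slide": [-1.2, 1.4, -35], "turn": [0, 0, 0], "claw": 50}
    - {"slide": [0, 0, -14], "turn": [0, 0, 0], "claw": 50}
    - {"slide": [0, 0, 0], "turn": [0, 0, 0], "claw": 50}
    - {"slide": [0, 0, -3], "turn": [0, 0, 0], "claw": 50}
    - {"slide": [0, 0, 0], "turn": [0, 0, 0], "claw": 50}

```text
t: 40.75
eef_pos: [560.2, 115.5, 66.6]
tcp_rot: [3.139, 0.125, 0.113]
ft_force: [-0.4, 0.1, -1.2]
opening: 0.632
grip_force: 30.0
```

Request:
jog_arm:
  targets:
    - {"slide": [0, 0, -1], "turn": [0, 0, 0], "claw": 50}
    - {"slide": [0, 0, 0], "turn": [0, 0, 0], "claw": 50}

```text
t: 41.0
eef_pos: [559.9, 115.5, 65.1]
tcp_rot: [3.139, 0.125, 0.113]
ft_force: [0.3, -1.0, -1.2]
opening: 0.63
grip_force: 30.0
```

Request:
jog_arm:
  targets:
    - {"slide": [0, 0, -0.7], "turn": [0, 0, 0], "claw": 50}
    - {"slide": [0, 0, 0], "turn": [0, 0, 0], "claw": 50}
    - {"slide": [0, 0, -0.7], "turn": [0, 0, 0], "claw": 50}
    - {"slide": [0, 0, 0], "turn": [0, 0, 0], "claw": 50}

```text
t: 41.5
eef_pos: [559.9, 115.6, 64.5]
tcp_rot: [3.139, 0.125, 0.113]
ft_force: [-1.6, -1.1, 11.1]
opening: 0.628
grip_force: 30.0
```

Request:
jog_arm:
  targets:
    - {"slide": [0, 0, 0.8], "turn": [0, 0, 0], "claw": 50}
    - {"slide": [1, 0.1, -0.1], "turn": [0, 0, 0], "claw": 50}
    - {"slide": [1, 0.1, -0.1], "turn": [0, 0, 0], "claw": 50}
    - {"slide": [0, 0, 0], "turn": [0, 0, 0], "claw": 50}

```text
t: 42.0
eef_pos: [561.8, 115.7, 64.3]
tcp_rot: [3.139, 0.126, 0.113]
ft_force: [-2.2, 0.3, 5.1]
opening: 0.633
grip_force: 30.0
```

Request:
jog_arm:
  targets:
    - {"slide": [0.7, 0.1, -0.1], "turn": [0, 0, 0], "claw": 50}
    - {"slide": [0, 0, 0], "turn": [0, 0, 0], "claw": 50}

```text
t: 42.25
eef_pos: [562.4, 115.8, 64.2]
tcp_rot: [3.139, 0.126, 0.113]
ft_force: [-1.8, -0.4, 6.2]
opening: 0.628
grip_force: 30.0
```

Request:
jog_arm:
  targets:
    - {"slide": [0.6, 0.1, 0.1], "turn": [0, 0, 0], "claw": 50}
    - {"slide": [0, 0, 0], "turn": [0, 0, 0], "claw": 50}

```text
t: 42.5
eef_pos: [563.1, 115.9, 64.1]
tcp_rot: [3.139, 0.126, 0.113]
ft_force: [-2.6, -0.6, 4.0]
opening: 0.628
grip_force: 30.0
```

Request:
jog_arm:
  targets:
    - {"slide": [0.6, 0.1, 0], "turn": [0, 0, 0], "claw": 50}
    - {"slide": [0, 0, 0], "turn": [0, 0, 0], "claw": 50}

```text
t: 42.75
eef_pos: [563.8, 116.0, 64.1]
tcp_rot: [3.139, 0.126, 0.113]
ft_force: [-1.1, -0.4, 1.6]
opening: 0.629
grip_force: 30.0
```

Request:
jog_arm:
  targets:
    - {"slide": [0.6, 0.1, 0], "turn": [0, 0, 0], "claw": 50}
    - {"slide": [0, 0, 0], "turn": [0, 0, 0], "claw": 50}

```text
t: 43.0
eef_pos: [564.4, 116.1, 64.0]
tcp_rot: [3.139, 0.126, 0.113]
ft_force: [-1.5, 0.0, -0.6]
opening: 0.632
grip_force: 30.0
```

Request:
jog_arm:
  targets:
    - {"slide": [0.6, 0.1, -0.1], "turn": [0, 0, 0], "claw": 50}
    - {"slide": [0, 0, 0], "turn": [0, 0, 0], "claw": 50}

```text
t: 43.25
eef_pos: [565.0, 116.2, 64.0]
tcp_rot: [3.139, 0.126, 0.113]
ft_force: [-0.3, 0.8, -1.2]
opening: 0.629
grip_force: 30.0
```

```bash
python3 - <<'E'
from h import *
goal((-4,-120,7),0)
c=read_camera("wrist"); cv2.imwrite("pics/w10.png",c["frame"])
E
```

```text
t 43.25 pos [565.  116.2  64. ] rpy [3.139 0.126 0.113] op 0.629 F [-0.3  0.8 -1.2] g 30.0 j6 1.55
slide [-2.9 -0.9 -0.5] turn [ 0.15 -0.2  -0.02]
```

View pics/w10.png

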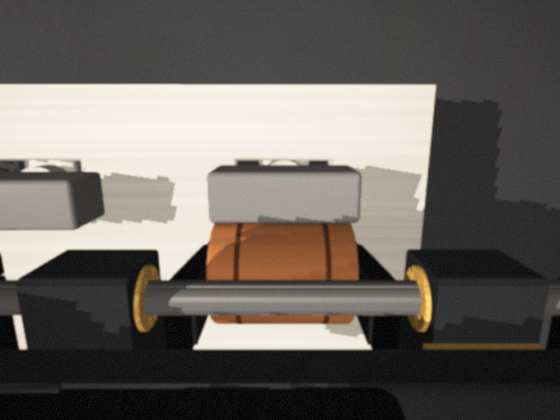

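Wrist view: the roller at (283,270) is straight behind the chock at (285,193), nearly touching. I'll continue downhill until contact.

Request:
jog_arm:
  targets:
    - {"slide": [0.6, 0.1, -0.2], "turn": [0, 0, 0], "claw": 50}
    - {"slide": [0, 0, 0], "turn": [0, 0, 0], "claw": 50}
    - {"slide": [0.5, 0.1, -0.2], "turn": [0, 0, 0], "claw": 50}
    - {"slide": [0, 0, 0], "turn": [0, 0, 0], "claw": 50}

```text
t: 43.8
eef_pos: [566.0, 116.4, 63.8]
tcp_rot: [3.139, 0.126, 0.113]
ft_force: [-2.3, 0.4, 2.8]
opening: 0.631
grip_force: 30.0
```

Request:
jog_arm:
  targets:
    - {"slide": [0.5, 0.1, -0.1], "turn": [0, 0, 0], "claw": 50}
    - {"slide": [0, 0, 0], "turn": [0, 0, 0], "claw": 50}

```text
t: 44.05
eef_pos: [566.6, 116.5, 63.7]
tcp_rot: [3.139, 0.126, 0.113]
ft_force: [-3.1, -0.9, 4.3]
opening: 0.629
grip_force: 30.0
```

Request:
jog_arm:
  targets:
    - {"slide": [0.6, 0.1, 0], "turn": [0, 0, 0], "claw": 50}
    - {"slide": [0, 0, 0], "turn": [0, 0, 0], "claw": 50}

```text
t: 44.3
eef_pos: [567.2, 116.6, 63.6]
tcp_rot: [3.139, 0.126, 0.113]
ft_force: [-3.2, -0.1, 4.5]
opening: 0.633
grip_force: 30.0
```

Request:
jog_arm:
  targets:
    - {"slide": [0.6, 0.1, 0], "turn": [0, 0, 0], "claw": 50}
    - {"slide": [0, 0, 0], "turn": [0, 0, 0], "claw": 50}

```text
t: 44.55
eef_pos: [567.3, 116.7, 63.6]
tcp_rot: [3.139, 0.127, 0.113]
ft_force: [-5.2, -1.9, 5.7]
opening: 0.628
grip_force: 30.0
```

Request:
jog_arm:
  targets:
    - {"slide": [0.6, 0.1, 0], "turn": [0, 0, 0], "claw": 50}
    - {"slide": [0, 0, 0], "turn": [0, 0, 0], "claw": 50}

```text
t: 44.8
eef_pos: [567.4, 116.7, 63.7]
tcp_rot: [3.139, 0.128, 0.113]
ft_force: [-7.1, -1.9, 7.3]
opening: 0.628
grip_force: 30.0
```

Request:
jog_arm:
  targets:
    - {"slide": [-0.7, 0, 0.4], "turn": [0, 0, 0], "claw": 50}
    - {"slide": [0, 0, 0], "turn": [0, 0, 0], "claw": 50}

```text
t: 45.05
eef_pos: [567.3, 116.8, 63.7]
tcp_rot: [3.139, 0.127, 0.113]
ft_force: [-3.9, -1.4, 1.0]
opening: 0.63
grip_force: 30.0
```

Request:
jog_arm:
  targets:
    - {"slide": [0, 0, 0], "turn": [0, 0, 0], "claw": 80}
    - {"slide": [0, 0, 0], "turn": [0, 0, 0], "claw": 85}
    - {"slide": [0, 0, 0], "turn": [0, 0, 0], "claw": 85}
    - {"slide": [2.4, 0.3, 20], "turn": [0, 0, 0], "claw": 85}
    - {"slide": [6, 0.7, 50], "turn": [0, 0, 0], "claw": 85}

```text
t: 45.68
eef_pos: [575.2, 117.7, 133.1]
tcp_rot: [3.14, 0.13, 0.113]
ft_force: [-0.7, 0.0, -0.2]
opening: 0.848
grip_force: 0.0
```

```bash
python3 - <<'E'
from h import *
st(); c=read_camera("wrist"); cv2.imwrite("pics/w11.png",c["frame"])
for q in("roller_a","chock_a"):
  for d in look_for(q,"wrist")[:3]: print(q,np.round(d["xy"],1),round(d["conf"],2),back(c,d["xy"],90)[:2].round(1))
E
```

```text
t 45.67 pos [575.2 117.7 133.1] rpy [3.14  0.13  0.113] op 0.848 F [-0.7  0.  -0.2] g 0.0 j6 1.55
roller_a [282.5 229.5] 0.97 [571.2 117. ]
chock_a [284.1 174. ] 0.88 [605.7 120. ]
chock_a [ 95.4 178.9] 0.78 [590.6 227.1]
```

Request:
jog_arm:
  targets:
    - {"slide": [-10, -45, 20], "turn": [0.8, -7.2, 0], "claw": 95}
    - {"slide": [-20, -52, 20], "turn": [0, 0, 5], "claw": 95}
    - {"slide": [-20, -52, 20], "turn": [0, 0, 0], "claw": 95}
    - {"slide": [-20, -52, 4], "turn": [0, 0, 0], "claw": 95}
    - {"slide": [-20, -52, 0], "turn": [0, 0, 0], "claw": 95}

```text
t: 46.45
eef_pos: [485.1, -136.6, 197.7]
tcp_rot: [3.139, -0.001, 0.201]
ft_force: [1.2, -0.2, 0.0]
opening: 0.952
grip_force: 0.0
```

Request:
jog_arm:
  targets:
    - {"slide": [-20, -52, 0], "turn": [0, 0, 0], "claw": 95}
    - {"slide": [-20, -52, 0], "turn": [0, 0, 0], "claw": 95}
    - {"slide": [-20, -46, 0], "turn": [0, 0, 0], "claw": 95}
    - {"slide": [0, 0, 0], "turn": [0, 0, 0], "claw": 95}
    - {"slide": [0, 0, 0], "turn": [0, 0, 0], "claw": 95}

```text
t: 47.08
eef_pos: [425.9, -284.8, 197.3]
tcp_rot: [3.14, -0.0, 0.2]
ft_force: [0.1, 0.4, -0.2]
opening: 0.95
grip_force: 0.0
```

```bash
python3 - <<'E'
from h import *
st(); c=read_camera("wrist"); cv2.imwrite("pics/w12.png",c["frame"])
for d in look_for("roller_a","wrist")[:3]: print(np.round(d["xy"],1),round(d["conf"],2),back(c,d["xy"],50)[:2].round(1))
hsv=cv2.cvtColor(c["frame"],cv2.COLOR_BGR2HSV); M=((hsv[...,1]>110)&(hsv[...,0]<14)&(hsv[...,2]>50)).astype(np.uint8); M[262:]=0
M=cv2.morphologyEx(M,cv2.MORPH_OPEN,np.ones((9,9)))
for b in rectpx(M,500): print(b.round(0).tolist(), back(c,b.mean(0),46)[:2].round(1))
for x in(-75,): 
    X=np.array([518,-262,0])+Rz(.2)@[x,0,44]; print("pred",X,proj(c,X))
c=read_camera("top")
for d in look_for("roller_a","top")[:3]: print("top",np.round(d["xy"],1),round(d["conf"],2),back(c,d["xy"],67)[:2].round(1))
E
```

```text
t 47.08 pos [ 425.9 -284.8  197.3] rpy [ 3.14 -0.    0.2 ] op 0.95 F [ 0.1  0.4 -0.2] g 0.0 j6 0.65
[286.9 173.3] 0.77 [ 447.7 -284.7]
[[251.0, 148.0], [322.0, 148.0], [322.0, 197.0], [251.0, 197.0]] [ 447.8 -284.4]
pred [ 444.49500666 -276.90019981   44.        ] [277.38341655 174.19757342]
top [220.4 227.7] 0.72 [564.  112.3]
top [101.8 223.1] 0.69 [572.9 353. ]
top [412.5 280.8] 0.6 [ 456.6 -277.7]
```

View pics/w12.png

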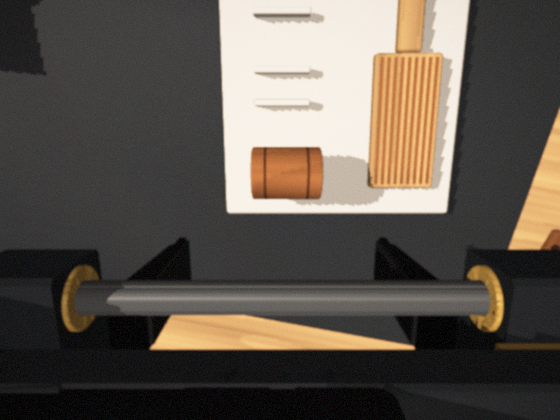

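Wrist view: the second roller is at (286,173). The gnocchi board's left edge is at column 370, clear of the fingers.

Request:
jog_arm:
  targets:
    - {"slide": [20.6, 0.8, -50], "turn": [0, 0, 0], "claw": 88}
    - {"slide": [0, 0, -55], "turn": [0, 0, 0], "claw": 88}
    - {"slide": [0, 0, -45], "turn": [0, 0, 0], "claw": 88}
    - {"slide": [0, 0, -20], "turn": [0, 0, 0], "claw": 88}
    - {"slide": [0, 0, 0], "turn": [0, 0, 0], "claw": 88}

```text
t: 47.9
eef_pos: [446.5, -283.3, 26.8]
tcp_rot: [3.141, 0.001, 0.202]
ft_force: [-0.5, 0.6, 0.3]
opening: 0.878
grip_force: 0.0
```

Request:
jog_arm:
  targets:
    - {"slide": [0, 0, 0], "turn": [0, 0, 0], "claw": 50}
    - {"slide": [0, 0, 0], "turn": [0, 0, 0], "claw": 50}
    - {"slide": [0, 0, 0], "turn": [0, 0, 0], "claw": 50}
    - {"slide": [0, 0, 0], "turn": [0, 0, 0], "claw": 50}
    - {"slide": [0, 0, 0], "turn": [0, 0, 0], "claw": 50}

```text
t: 48.52
eef_pos: [446.9, -284.6, 28.7]
tcp_rot: [3.138, -0.002, 0.2]
ft_force: [-0.0, 0.9, 6.9]
opening: 0.631
grip_force: 30.0
```

Request:
jog_arm:
  targets:
    - {"slide": [0, 0, 25], "turn": [0, 0, 0], "claw": 50}
    - {"slide": [0, 0, 55], "turn": [0, 0, 0], "claw": 50}
    - {"slide": [7, 40, 40], "turn": [0, 0, -5], "claw": 50}
    - {"slide": [7, 54, 10], "turn": [0, 0, 0], "claw": 50}
    - {"slide": [7, 54, 0], "turn": [0, 0, 0], "claw": 50}

```text
t: 49.15
eef_pos: [467.8, -135.2, 159.1]
tcp_rot: [3.138, -0.003, 0.112]
ft_force: [1.9, 0.4, -1.8]
opening: 0.628
grip_force: 30.0
```

Request:
jog_arm:
  targets:
    - {"slide": [7, 54, 0], "turn": [0, 0, 0], "claw": 50}
    - {"slide": [7, 54, 0], "turn": [0, 0, 0], "claw": 50}
    - {"slide": [7, 54, 0], "turn": [0, 0, 0], "claw": 50}
    - {"slide": [7, 54, 0], "turn": [0, 0, 0], "claw": 50}
    - {"slide": [7, 54, 0], "turn": [0, 0, 0], "claw": 50}

```text
t: 49.78
eef_pos: [502.5, 135.4, 158.1]
tcp_rot: [3.139, -0.001, 0.113]
ft_force: [-0.2, -1.3, -0.6]
opening: 0.63
grip_force: 30.0
```

Request:
jog_arm:
  targets:
    - {"slide": [8, 54, 0], "turn": [0, 0, 0], "claw": 50}
    - {"slide": [8, 54, 0], "turn": [0, 0, 0], "claw": 50}
    - {"slide": [8, 54, 0], "turn": [0, 0, 0], "claw": 50}
    - {"slide": [6, 4, -30], "turn": [-0.8, 6.95, 0], "claw": 50}
    - {"slide": [0, 0, 0], "turn": [0, 0, 0], "claw": 50}

```text
t: 50.4
eef_pos: [532.4, 299.7, 125.3]
tcp_rot: [3.138, 0.126, 0.113]
ft_force: [-0.9, 0.2, -1.3]
opening: 0.632
grip_force: 30.0
```

Request:
jog_arm:
  targets:
    - {"slide": [0, 0, 0], "turn": [0, 0, 0], "claw": 50}

```text
t: 50.52
eef_pos: [532.5, 299.1, 128.2]
tcp_rot: [3.139, 0.12, 0.113]
ft_force: [0.0, 0.2, -1.1]
opening: 0.63
grip_force: 30.0
```

```bash
python3 - <<'E'
from h import *
goal((-5,120,12),0)
E
```

```text
t 50.52 pos [532.5 299.1 128.2] rpy [3.139 0.12  0.113] op 0.63 F [ 0.   0.2 -1.1] g 30.0 j6 1.83
slide [  2.2  54.6 -59.7] turn [0.15 0.12 0.  ]
```

Request:
jog_arm:
  targets:
    - {"slide": [2, 54.6, 0], "turn": [0, 0.1, 0], "claw": 50}
    - {"slide": [0, 0, -40], "turn": [0, 0, 0], "claw": 50}
    - {"slide": [0, 0, -20], "turn": [0, 0, 0], "claw": 50}
    - {"slide": [0, 0, -2.5], "turn": [0, 0, 0], "claw": 50}
    - {"slide": [0, 0, 0], "turn": [0, 0, 0], "claw": 50}

```text
t: 51.15
eef_pos: [535.1, 353.9, 66.6]
tcp_rot: [3.14, 0.122, 0.112]
ft_force: [-0.6, -1.0, -2.2]
opening: 0.631
grip_force: 30.0
```

Request:
jog_arm:
  targets:
    - {"slide": [0, 0, -0.8], "turn": [0, 0, 0], "claw": 50}
    - {"slide": [0, 0, 0], "turn": [0, 0, 0], "claw": 50}

```text
t: 51.4
eef_pos: [535.0, 354.2, 65.4]
tcp_rot: [3.14, 0.122, 0.113]
ft_force: [0.4, -0.3, -1.2]
opening: 0.628
grip_force: 30.0
```

```bash
python3 - <<'E'
from h import *
goal((-5,120,7),0)
E
```

```text
t 51.4 pos [535.  354.2  65.4] rpy [3.14  0.122 0.113] op 0.628 F [ 0.4 -0.3 -1.2] g 30.0 j6 1.89
slide [-0.9 -0.5 -1.9] turn [ 0.12  0.02 -0.02]
```

Request:
jog_arm:
  targets:
    - {"slide": [1, 0.1, -0.6], "turn": [0, 0, 0], "claw": 50}
    - {"slide": [1, 0.1, -0.5], "turn": [0, 0, 0], "claw": 50}
    - {"slide": [0, 0, 0], "turn": [0, 0, 0], "claw": 50}

```text
t: 51.78
eef_pos: [536.6, 354.5, 64.2]
tcp_rot: [3.139, 0.123, 0.113]
ft_force: [-2.1, 0.5, 5.6]
opening: 0.634
grip_force: 30.0
```

Request:
jog_arm:
  targets:
    - {"slide": [0.6, 0.1, -0.5], "turn": [0, 0, 0], "claw": 50}
    - {"slide": [0, 0, 0], "turn": [0, 0, 0], "claw": 50}

```text
t: 52.02
eef_pos: [536.9, 354.6, 64.1]
tcp_rot: [3.139, 0.124, 0.113]
ft_force: [-6.0, -1.7, 9.5]
opening: 0.627
grip_force: 30.0
```

Request:
jog_arm:
  targets:
    - {"slide": [0.6, 0.1, -0.2], "turn": [0, 0, 0], "claw": 50}
    - {"slide": [0, 0, 0], "turn": [0, 0, 0], "claw": 50}

```text
t: 52.28
eef_pos: [537.5, 354.7, 64.0]
tcp_rot: [3.139, 0.124, 0.113]
ft_force: [-4.4, 0.5, 11.4]
opening: 0.631
grip_force: 30.0
```

Request:
jog_arm:
  targets:
    - {"slide": [0.6, 0.1, 0.6], "turn": [0, 0, 0], "claw": 50}
    - {"slide": [0, 0, 0], "turn": [0, 0, 0], "claw": 50}

```text
t: 52.52
eef_pos: [538.5, 354.8, 63.9]
tcp_rot: [3.139, 0.123, 0.113]
ft_force: [-2.5, -0.5, 6.5]
opening: 0.629
grip_force: 30.0
```

Request:
jog_arm:
  targets:
    - {"slide": [0.6, 0.1, 0], "turn": [0, 0, 0], "claw": 50}
    - {"slide": [0, 0, 0], "turn": [0, 0, 0], "claw": 50}

```text
t: 52.78
eef_pos: [538.9, 354.9, 63.9]
tcp_rot: [3.139, 0.123, 0.113]
ft_force: [-4.7, -0.7, 5.7]
opening: 0.63
grip_force: 30.0
```

Request:
jog_arm:
  targets:
    - {"slide": [0.6, 0.1, -0.1], "turn": [0, 0, 0], "claw": 50}
    - {"slide": [0, 0, 0], "turn": [0, 0, 0], "claw": 50}

```text
t: 53.02
eef_pos: [539.4, 355.0, 63.8]
tcp_rot: [3.139, 0.124, 0.113]
ft_force: [-3.5, -0.2, 6.6]
opening: 0.632
grip_force: 30.0
```

Request:
jog_arm:
  targets:
    - {"slide": [0.6, 0.1, -0.1], "turn": [0, 0, 0], "claw": 50}
    - {"slide": [0, 0, 0], "turn": [0, 0, 0], "claw": 50}

```text
t: 53.28
eef_pos: [539.9, 355.1, 63.7]
tcp_rot: [3.139, 0.124, 0.113]
ft_force: [-4.3, -1.1, 6.8]
opening: 0.628
grip_force: 30.0
```

Request:
jog_arm:
  targets:
    - {"slide": [0.6, 0.1, 0], "turn": [0, 0, 0], "claw": 50}
    - {"slide": [0, 0, 0], "turn": [0, 0, 0], "claw": 50}

```text
t: 53.52
eef_pos: [540.1, 355.1, 63.8]
tcp_rot: [3.139, 0.125, 0.113]
ft_force: [-6.2, -1.3, 8.0]
opening: 0.628
grip_force: 30.0
```

Request:
jog_arm:
  targets:
    - {"slide": [0.6, 0.1, 0], "turn": [0, 0, 0], "claw": 50}
    - {"slide": [0, 0, 0], "turn": [0, 0, 0], "claw": 50}

```text
t: 53.78
eef_pos: [540.3, 355.1, 63.7]
tcp_rot: [3.139, 0.126, 0.113]
ft_force: [-8.6, -1.7, 8.5]
opening: 0.629
grip_force: 30.0
```

Request:
jog_arm:
  targets:
    - {"slide": [0.6, 0.1, 0], "turn": [0, 0, 0], "claw": 50}
    - {"slide": [0, 0, 0], "turn": [0, 0, 0], "claw": 50}

```text
t: 54.02
eef_pos: [540.3, 355.1, 63.7]
tcp_rot: [3.138, 0.127, 0.113]
ft_force: [-11.2, -2.2, 10.8]
opening: 0.628
grip_force: 30.0
```

Stopped against the chock. I'll relieve the load, release, lift and verify.

Request:
jog_arm:
  targets:
    - {"slide": [-1.4, -0.1, 0.6], "turn": [0, 0, 0], "claw": 50}
    - {"slide": [0, 0, 0], "turn": [0, 0, 0], "claw": 50}

```text
t: 54.28
eef_pos: [540.2, 355.1, 63.8]
tcp_rot: [3.139, 0.124, 0.113]
ft_force: [-5.3, -0.8, 3.5]
opening: 0.624
grip_force: 30.0
```

Request:
jog_arm:
  targets:
    - {"slide": [0, 0, 0], "turn": [0, 0, 0], "claw": 80}
    - {"slide": [0, 0, 0], "turn": [0, 0, 0], "claw": 85}
    - {"slide": [0, 0, 0], "turn": [0, 0, 0], "claw": 85}
    - {"slide": [2.4, 0.3, 20], "turn": [0, 0, 0], "claw": 85}
    - {"slide": [6, 0.7, 50], "turn": [0, 0, 0], "claw": 85}

```text
t: 54.9
eef_pos: [548.3, 355.7, 132.6]
tcp_rot: [3.138, 0.127, 0.113]
ft_force: [1.4, -0.2, -0.3]
opening: 0.85
grip_force: 0.0
```

Request:
jog_arm:
  targets:
    - {"slide": [-20, 0, 50], "turn": [0, 0, 0], "claw": 85}
    - {"slide": [-20, -10, 50], "turn": [0, 0, 0], "claw": 85}
    - {"slide": [0, -40, 0], "turn": [0, 0, 0], "claw": 85}
    - {"slide": [0, -40, 0], "turn": [0, 0, 0], "claw": 85}
    - {"slide": [0, 0, 0], "turn": [0, 0, 0], "claw": 85}

```text
t: 55.52
eef_pos: [509.3, 264.4, 234.4]
tcp_rot: [3.139, 0.122, 0.111]
ft_force: [0.2, 0.2, 0.4]
opening: 0.855
grip_force: 0.0
```

```bash
python3 - <<'E'
from h import *
st(); c=read_camera("wrist"); w=cv2.resize(c["frame"],(480,360))
for q in("roller_a","chock_a"):
  for d in look_for(q,"wrist")[:3]: print(q,np.round(d["xy"],1),round(d["conf"],2),back(c,d["xy"],88)[:2].round(1))
c=read_camera("scene")
cv2.imwrite("pics/m13.png",np.vstack([w,cv2.resize(c["frame"][90:370,100:500],(480,240))[:240]]))
E
```

```text
t 55.52 pos [509.3 264.4 234.4] rpy [3.139 0.122 0.111] op 0.855 F [0.2 0.2 0.4] g 0.0 j6 1.8
roller_a [178.4 127.1] 0.84 [542.6 353.3]
roller_a [466.  127.6] 0.79 [568.3 118.1]
chock_a [464.4  85.8] 0.84 [600.  128.7]
chock_a [320.3  91.1] 0.81 [583.3 241.6]
chock_a [174.9  83.9] 0.81 [576.  356.5]
```

View pics/m13.png

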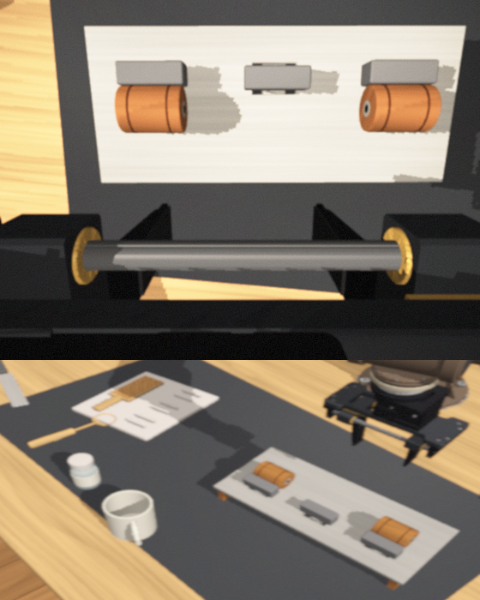

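The final picture shows both rollers straight against locked chocks, at (152,107) and (400,107). The third chock is locked, the board lies flat on the tray, and the jar, mug and spoon are where they were.

```bash
python3 -c "
from cell import *
print(job_done())"
```

```text
the job is handed in; nothing more can be done
None
```

I handed the job in at about 56 s: the gnocchi board is flat on the tray, all three chocks are locked across the slope, and both rollers in the tray rest against chocks; the verdict wasn't shown.

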